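# Sweep the offcuts into a scrap pan

### The arm

A 6-joint arm with a two-finger parallel gripper is mounted at the origin on the work surface. World frame = base frame: x ahead of the robot, y to its left, z up, the work surface at z = 0. Lengths are in m, angles in degrees, forces in N, time in s.
With the tool pointing down it reaches from about 0.375 to 0.9 m from the base axis. Payload 3.1 kg.
Tool frame: the origin (TCP) lies at the very end of the fingers, on their centre line; the grasp point (between the pads) lies 19 mm behind it; z points along the fingers, x is the direction in which the jaws open and shut, and the axes are right-handed (so a half turn about z gives the same grasp; the last joint's range is limited). The gripper opens to 87 mm and grips with 3 to 60 N. Pads are 19 mm wide; open, the fingers measure 117 mm over their backs; the gripper's body (75 mm by 190 mm) begins 51 mm behind the grasp point.
Start: joints at [-79.154, 30.224, 82.088, -0, 67.689, -10.227], TCP at [0.225, -0.583, 0.223] pointing down, gripper open.
Joint ranges: [-176.69, 176.69], [-43.24, 126.21], [12.49, 139.97], [-82, 262], [0, 151.66], [-163.58, 163.58]. Speed limits (degrees/s): [159.86, 159.86, 180, 180, 180, 180].

### API

Orientations are given as a 3x3 rotation matrix whose columns are the frame's x, y, z axes.
In Python, from rig import read_state, capture, bot gives the robot as it stands.
- The arm moves only by the shell command python3 -m crank 'ROWS' [OPENING]. ROWS is JSON, a list of rows, each a list of 2 entries, a list of its own where there are three numbers: the shift along the tool's x, y, z in cm, then the turn, a rotation vector about the tool's x, y, z in rad. In form: [[[dx, dy, dz], [wx, wy, wz]], ...]. A call has 1 to 12 rows; each row shifts and turns the commanded pose from where the row before left it, along the tool's axes as they then stand; what a row does not reach is not made up. A row lasts 1/10 s, in which the tool goes at most 50 mm and 8.59 degrees, less where a joint would pass 70% of its speed; a pose out of reach is approached as far as the arm can. A call with a gripper value outside its range is refused whole. OPENING is the closure, from -1 (fully open) to 1 (shut), set as the call begins (- or left out, the last holds). The fingers move at their own pace and stop on an object; the grip force is fixed at half the most. Time passes only in rows, so rows that do not move let the fingers close. It gives the time, the measured TCP pose, the force and the opening at its end, in the units of the state.
- read_state(): the state, without advancing time (a new reading comes with each control period).
- capture(name): name is "scene" or "top" or "wrist"; returns a dict with "pixels" (384x512x3 uint8, red, green, blue), "camera_matrix" (3x3 intrinsics, pixels), "R" (3x3) and "t" (3): a world point X has camera coordinates R X + t. Camera axes: x right, y down, z forward; pixel columns grow to the right and rows downward; lengths in m; the calibration is good to about 2 mm. The wrist camera is an equidistant fisheye: a pixel r from the principal point sees the ray r / f radians off the axis. A picture is of the moment at which its call begins. There is no depth.
- bot.hand_in(): hands the job in, once; it reports no verdict.
The state is a dict: "time_s": time; "joint_positions": joint angles; "qvel": joint speeds; "tau": joint torques, N m; "position": TCP position; "tcp_rot": TCP orientation; "force": force on the tool from outside, world axes, zero at the start; "moment": the same for the moment, N m; "opening": opening from 0.0 (shut) to 1.0 (fully open).
Only numpy, scipy, OpenCV 4.12 (cv2) and the standard library are available. Lean on these libraries where they do the work, as an engineer would, in place of code of your own. Each camera call takes 0.05 s, during which the arm holds its last target.

### The job

Clear the mat: take only the top scrap pan off the nested stack, leaving the other two nested where they are, and set it flat on the bench; then, holding the hand sweep, sweep all four offcuts (aluminium profile, wiring duct, heat sink, terminal strip) through the pan's open front so that they lie in the pan, without touching them with the fingers. Finally stand the sweep back on the bench on its blades, clear of the pan, and leave the solder reel among the offcuts and everything else where it is.

Things in the scene. Friction and masses are not known exactly. Their poses are not given: they have to be found in the camera images.
- pan_top_grip (a point): top one of three nested yellow scrap pans (267 wide, 212 deep, 66 high, 0.5 kg). Point: centre of its black grip bar on the back wall: 110 long, 16 thick, 20 high; 56 mm over the pan's underside, 204 behind the lip. x from front to back, y along the bar, z up. Nested pans are 30 mm apart, bars straight above one another with 10 mm gaps. Lift straight up; clear after 40 mm.
- pan_top_lip (a point): middle of the top pan's front lip edge, at its underside. x points into the pan, y along the lip, z up. Bevelled lip: 0 to 4 mm high over 25 mm; floor 4 mm thick, 216 wide inside; back wall 180 mm from the lip edge. Front is open; side and back walls 4 thick, 62 high, flaring 14 degrees, sides falling to 22 mm at the front.
- pan_mid_grip (a point): centre of the grip bar of the second pan of the stack, same as the top one; it stays in the stack
- pan_low_grip (a point): centre of the grip bar of the lowest pan of the stack, same as the top one, standing on the bench; it stays
- sweep_grip (a point): hand sweep standing on the bench, 97 high, 0.25 kg: head 36 thick, 110 long on two black rubber blades (upright faces from bench to 49 mm), orange bow handle above. Point: centre of the handle bar, 88 mm over the blades' lower edge; bar 20 wide, 18 high, 80 free between its posts, 30 free below. y along bar and blades, x across them (push direction, either way), z up.
- profile_mid (a point): an offcut of slotted aluminium profile, 60 x 30 x 30 mm high, about 65 g. Point: its centre; x along its length, z up. Loose on the mat.
- duct_mid (a point): an offcut of grey slotted wiring duct, a channel open at the top, 66 x 40 x 30 mm high, about 60 g. Point: its centre, 15 mm above its underside; x along its length.
- heatsink_mid (a point): an offcut of black finned heat sink, 60 x 46 x 28 mm high, about 110 g. Point: its centre; x along its length.
- terminal_mid (a point): an offcut of green terminal strip, 63 x 28 x 32 mm high, about 60 g. Point: its centre; x along its length.
- spool: bystander: a solder reel standing upright among the offcuts, 55 mm in diameter, 50 mm high, 0.45 kg. Origin: centre of its underside.
- meter: bystander: an orange multimeter lying flat, 85 x 175 x 46 mm high. Origin: centre of its underside; y along its length.
- mug: bystander: a white mug, 80 mm in diameter, 92 mm high, handle at its +y side reaching 78 mm from the axis. Origin: centre of its underside.
- screwdriver: bystander: a red screwdriver lying on the bench, 190 mm long along its x, 26 mm thick. Origin: the middle of its length, at its underside.
- flux: bystander: an amber bottle with a black cap, 52 mm in diameter, 110 mm high. Origin: centre of its underside.
- ironstand: bystander: a dark steel soldering-iron stand, 110 x 85 mm, 91 mm high with its coil. Origin: centre of its underside; x along its length.

How it is judged (in metres and radians):
On the way, in this order (a step that is already met when the one before it is completed fails the run):
1. the top pan is off the stack and stands flat on the bench, released (height (world z) of pan_top_lip below 0.01 m and height (world z) of pan_top_grip below 0.066 m and angle between pan_top_lip's own z axis and vertical below 0.07 rad and horizontal distance between pan_top_grip and pan_mid_grip above 0.12 m and contact force between the fingers and pan_top below 0.1 N), for 0.2 s.
2. the sweep, in the hand, pushes an offcut ((contact force between sweep and profile above 0.2 N or contact force between sweep and duct above 0.2 N or contact force between sweep and heatsink above 0.2 N or contact force between sweep and terminal above 0.2 N) and contact force between the fingers and sweep above 1 N), for 0.04 s.
3. all four offcuts lie in the pan (x of profile_mid in the frame of pan_top_lip between 0.03 and 0.19 m and y of profile_mid in the frame of pan_top_lip between -0.118 and 0.118 m and z of profile_mid in the frame of pan_top_lip between 0 and 0.062 m and x of duct_mid in the frame of pan_top_lip between 0.03 and 0.19 m and y of duct_mid in the frame of pan_top_lip between -0.118 and 0.118 m and z of duct_mid in the frame of pan_top_lip between 0 and 0.062 m and x of heatsink_mid in the frame of pan_top_lip between 0.03 and 0.19 m and y of heatsink_mid in the frame of pan_top_lip between -0.118 and 0.118 m and z of heatsink_mid in the frame of pan_top_lip between 0 and 0.062 m and x of terminal_mid in the frame of pan_top_lip between 0.03 and 0.19 m and y of terminal_mid in the frame of pan_top_lip between -0.118 and 0.118 m and z of terminal_mid in the frame of pan_top_lip between 0 and 0.062 m), for 0.2 s.
At the end, for the whole second after the job is handed in: All four offcuts lie in the top pan (centres at least 30 mm inside the lip), which stands flat on the bench; the other two pans are nested within 30 mm of where they were; the sweep stands upright on its blades on the bench, outside the pan; all is at rest (all of step 3 and height (world z) of pan_top_lip below 0.01 m and height (world z) of pan_top_grip below 0.066 m and angle between pan_top_lip's own z axis and vertical below 0.07 rad and horizontal distance between pan_top_grip and pan_mid_grip above 0.12 m and height (world z) of sweep_grip between 0.08 and 0.097 m and angle between sweep_grip's own z axis and vertical below 0.15 rad and (x of sweep_grip in the frame of pan_top_lip below -0 m or x of sweep_grip in the frame of pan_top_lip above 0.215 m or y of sweep_grip in the frame of pan_top_lip below -0.13 m or y of sweep_grip in the frame of pan_top_lip above 0.13 m) and distance of each of pan_mid_grip, pan_low_grip from where it was at the start of the episode below 0.03 m and linear speed of each of profile, duct, heatsink, terminal, pan_top, sweep below 0.03 m/s); the robot touches nothing.
It fails at once if an offcut is touched by the fingers (contact force between the fingers and profile above 0.5 N or contact force between the fingers and duct above 0.5 N or contact force between the fingers and heatsink above 0.5 N or contact force between the fingers and terminal above 0.5 N).
It fails at once if one of the two pans that stay is lifted or shifted by more than 30 mm (distance of any of pan_mid_grip, pan_low_grip from where it was at the start of the episode above 0.03 m).
It fails at once if the solder reel or another bystander is moved by more than 25 mm (distance of any of spool, meter, mug, screwdriver, flux, ironstand from where it was at the start of the episode above 0.025 m).
It also fails if it takes over 72 s, if anything falls off the work surface, if the arm or the gripper's body presses on something with over 40 N, if the wrist force passes 120 N, or if a joint passes its speed limit or range.

## Working session

There is one attempt and no reset: what is moved stays moved. The work goes in short steps, Python scripts to look and compute and a shell command to move; the robot and the scene stay as the last step left them, time stands still between calls to the robot, and variables do not carry over. Pictures are saved under pics/ and viewed, and the job is handed in when it is done.

```bash
ls; mkdir -p pics; python3 - <<'E'
from rig import read_state, capture, bot
import cv2,numpy as np
s=read_state(); print(s)
for n in ["scene","top","wrist"]:
    c=capture(n); cv2.imwrite(f"pics/{n}0.png",c["pixels"][:,:,::-1]); print(n,c["camera_matrix"],c["R"],c["t"])
E
```

```text
pics
{'time_s': 0.0, 'joint_positions': array([-7.91548256e+01,  3.02785803e+01,  8.21559327e+01, -4.38157113e-05,
        6.76902894e+01, -1.02273818e+01]), 'qvel': array([ 0.06094702, -0.05110892, -0.1239485 ,  0.01255464,  0.00433531,
       -0.07667991]), 'tau': array([-3.25058609e-04, -4.40040457e+01, -1.76592833e+01,  6.32218458e-02,
        5.83173323e-02, -1.79068857e-04]), 'position': array([ 0.22460471, -0.58246065,  0.2215783 ]), 'tcp_rot': array([[ 3.59549729e-01, -9.33125835e-01, -4.10537659e-04],
       [-9.33123463e-01, -3.59549756e-01,  2.13917290e-03],
       [-2.14372621e-03, -3.86056714e-04, -9.99997628e-01]]), 'force': array([-1.15507767, -0.19094068,  0.56568364]), 'moment': array([0.00878094, 0.02393163, 0.00533813]), 'opening': 0.9989625162262603}
scene [[379.46306313   0.         254.59513373]
 [  0.         379.46306313 191.81013644]
 [  0.           0.           1.        ]] [[ 0.55689667  0.8305252  -0.00969503]
 [ 0.5221596  -0.35915634 -0.77353479]
 [-0.64592217  0.4257166  -0.63367968]] [-0.30568504 -0.20724549  1.38649614]
top [[446.08642347   0.         244.24332516]
 [  0.         446.08642347 188.90065961]
 [  0.           0.           1.        ]] [[-3.40276362e-04 -9.99705395e-01 -2.42694683e-02]
 [-9.84622895e-01  4.57465157e-03 -1.74633408e-01]
 [ 1.74692985e-01  2.38368505e-02 -9.84334377e-01]] [0.03459016 0.54272646 1.34473924]
wrist [[297.31863964   0.         256.74270612]
 [  0.         297.31863964 197.0768328 ]
 [  0.           0.           1.        ]] [[ 0.35963209 -0.9330931  -0.00142579]
 [-0.89647579 -0.34594213  0.27686675]
 [-0.25883569 -0.09829198 -0.96090726]] [-0.62397488 -0.03373424  0.38976487]
```

View pics/scene0.png

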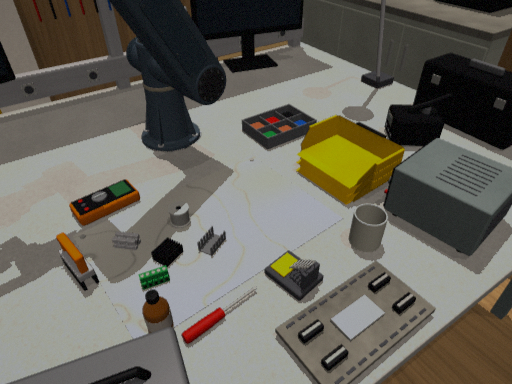

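View pics/top0.png

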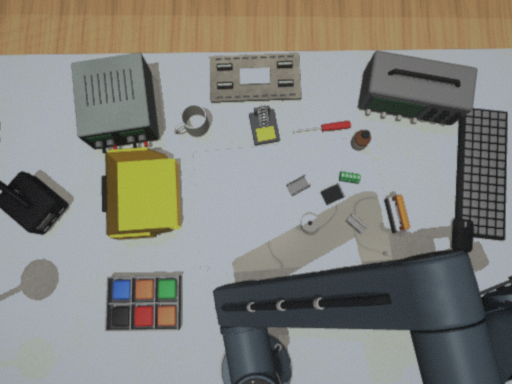

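View pics/wrist0.png

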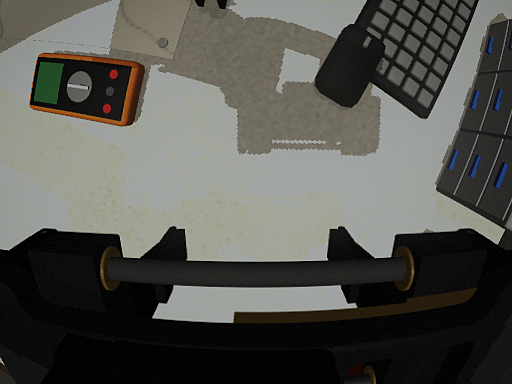

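```bash
cat > h.py <<'E'
from rig import read_state, capture, bot
import cv2,numpy as np
def snap(n,name=None):
    c=capture(n)
    if name: cv2.imwrite(f"pics/{name}.png",c["pixels"][:,:,::-1])
    return c
def px(c,u,v,z):
    K=c["camera_matrix"];R=c["R"];t=c["t"]
    d=R.T@np.array([(u-K[0,2])/K[0,0],(v-K[1,2])/K[1,1],1]); o=-R.T@t
    return o+d*(z-o[2])/d[2]
def proj(c,X):
    p=c["R"]@np.array(X)+c["t"];K=c["camera_matrix"]; return (K@p/p[2])[:2]
def two(c1,u1,c2,u2):
    A=[];b=[]
    for c,u in((c1,u1),(c2,u2)):
        P=c["camera_matrix"]@np.c_[c["R"],c["t"]]
        for i in(0,1): r=u[i]*P[2]-P[i]; A.append(r[:3]);b.append(-r[3])
    return np.linalg.lstsq(np.array(A),np.array(b),rcond=None)[0]
def crop(c,x0,y0,x1,y1,k,name):
    im=c["pixels"][y0:y1,x0:x1,::-1]; cv2.imwrite(f"pics/{name}.png",cv2.resize(im,None,fx=k,fy=k,interpolation=cv2.INTER_CUBIC))
E
python3 - <<'E'
from h import *
c=snap("top"); crop(c,270,150,430,270,5,"topA"); crop(c,85,130,245,250,5,"topB")
s=snap("scene"); crop(s,50,180,250,330,4,"scA"); crop(s,280,100,420,210,5,"scB")
E
```

```text
(no output)
```

View pics/topA.png

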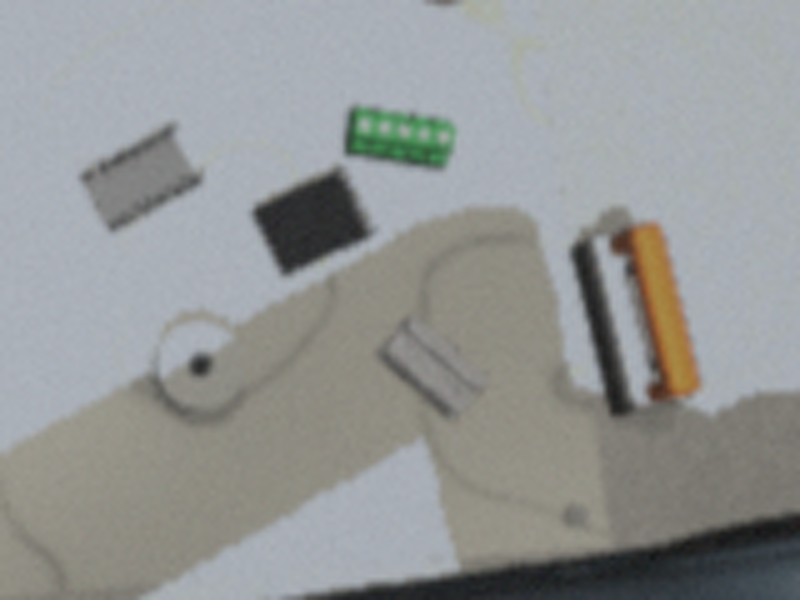

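View pics/topB.png

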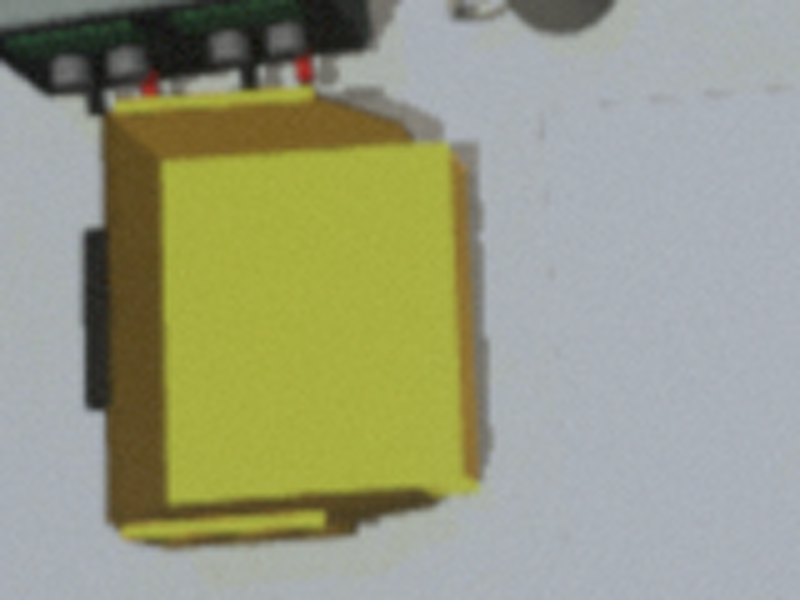

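View pics/scA.png

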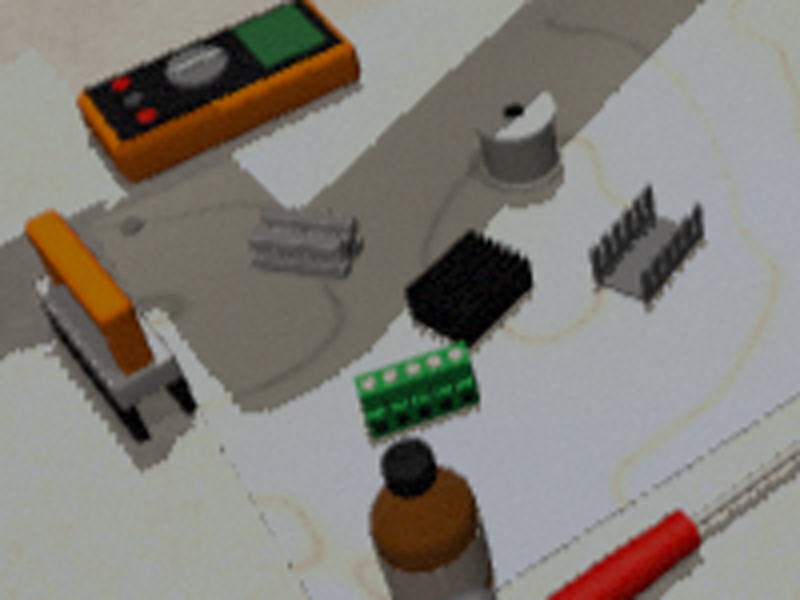

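View pics/scB.png

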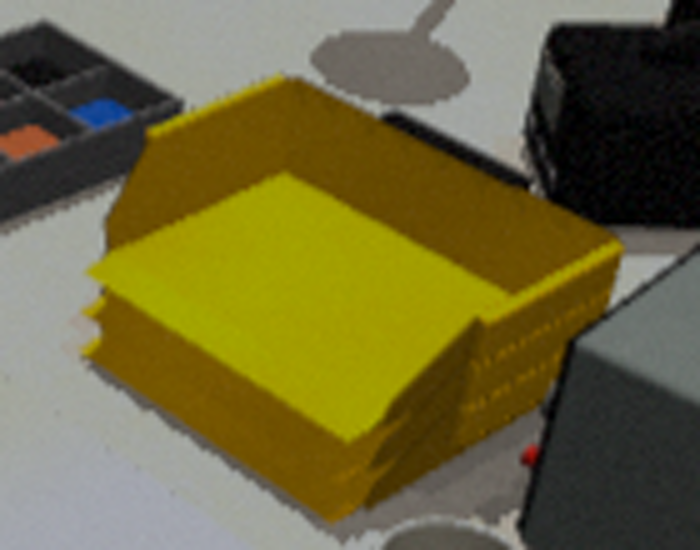

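```bash
python3 - <<'E'
from h import *
c=snap("top"); s=snap("scene")
A=lambda u,v:(270+u/5,150+v/5); B=lambda u,v:(85+u/5,130+v/5)
SA=lambda u,v:(50+u/4,180+v/4)
def P(n,u,z): print(n,px(c,*u,z).round(3))
P("bar back far",B(84,229),.126);P("bar back near",B(86,409),.126)
P("lip far",B(447,142),.063);P("lip near",B(478,490),.063)
P("floor bl",B(162,160),.064);P("floor br",B(168,503),.064)
P("sidewall top far outer",B(113,110),.126)
P("low lip far",B(470,165),.0);P("low lip near",B(483,470),.0)
for n,l,z in [("duct top",[(80,180),(175,125),(203,180),(112,230)],.03),("heat",[(253,210),(340,170),(372,233),(287,275)],.028),
 ("term",[(350,106),(455,122),(443,168),(347,153)],.03),("prof",[(410,318),(487,382),(455,417),(380,353)],.03),
 ("handle",[(628,226),(660,224),(700,390),(665,398)],.097),("bladeL outer top",[(573,243),(592,240),(632,410),(612,413)],.049)]:
    for q in l: P(n,A(*q),z)
    P(n+" MEAN",np.mean([A(*q) for q in l],0),z)
P("spool",A(200,362),.05);
P("spool bottom",A(197,385),.0)
P("flux",(362,134),.11);P("mug",(194,119),.09);P("driver l",(293,131),.01);P("driver r",(350,126),.013);P("stand",(265,135),.03)
P("stand bl",(253,145),.0); P("stand br",(280,140),0)
P("mug handle",(178,131),.04)
P("meter side",(380,255),0)
print(two(c,A(200,362),s,SA(514,112)))
print(two(c,A(650,228),s,SA(130,320)), two(c,A(683,394),s,SA(45,215)))
print(proj(c,[.4,-.35,.1]))
E
```

```text
bar back far [0.571 0.457 0.126]
bar back near [0.463 0.449 0.126]
lip far [0.638 0.252 0.063]
lip near [0.42  0.227 0.063]
floor bl [0.628 0.432 0.064]
floor br [0.412 0.417 0.064]
sidewall top far outer [0.644 0.443 0.126]
low lip far [0.639 0.248 0.   ]
low lip near [0.438 0.235 0.   ]
duct top [ 0.555 -0.098  0.03 ]
duct top [ 0.59  -0.159  0.03 ]
duct top [ 0.554 -0.176  0.03 ]
duct top [ 0.523 -0.118  0.03 ]
duct top MEAN [ 0.555 -0.138  0.03 ]
heat [ 0.535 -0.207  0.028]
heat [ 0.561 -0.262  0.028]
heat [ 0.52  -0.281  0.028]
heat [ 0.494 -0.227  0.028]
heat MEAN [ 0.528 -0.244  0.028]
term [ 0.602 -0.27   0.03 ]
term [ 0.591 -0.336  0.03 ]
term [ 0.561 -0.327  0.03 ]
term [ 0.571 -0.267  0.03 ]
term MEAN [ 0.581 -0.3    0.03 ]
prof [ 0.466 -0.302  0.03 ]
prof [ 0.426 -0.348  0.03 ]
prof [ 0.405 -0.327  0.03 ]
prof [ 0.445 -0.283  0.03 ]
prof MEAN [ 0.435 -0.315  0.03 ]
handle [ 0.513 -0.419  0.097]
handle [ 0.514 -0.438  0.097]
handle [ 0.415 -0.455  0.097]
handle [ 0.411 -0.434  0.097]
handle MEAN [ 0.463 -0.437  0.097]
bladeL outer top [ 0.51  -0.4    0.049]
bladeL outer top [ 0.512 -0.412  0.049]
bladeL outer top [ 0.407 -0.43   0.049]
bladeL outer top [ 0.406 -0.418  0.049]
bladeL outer top MEAN [ 0.458 -0.415  0.049]
spool [ 0.437 -0.168  0.05 ]
spool bottom [ 0.428 -0.172  0.   ]
flux [ 0.699 -0.325  0.11 ]
mug [0.758 0.189 0.09 ]
driver l [ 0.741 -0.126  0.01 ]
driver r [ 0.756 -0.311  0.013]
stand [ 0.723 -0.033  0.03 ]
stand bl [0.698 0.006 0.   ]
stand br [ 0.714 -0.083  0.   ]
mug handle [0.735 0.247 0.04 ]
meter side [ 0.339 -0.39   0.   ]
[ 0.43751872 -0.16771502  0.04997436]
[ 0.51408059 -0.42935447  0.08900677] [ 0.41342281 -0.44485798  0.09325721]
[374.51239133 233.17804532]
```

```bash
cat >> h.py <<'E'
def to(x,y,z,heading):
    s=read_state();R=s["tcp_rot"];d=np.array([x,y,z])-s["position"]
    h=np.degrees(np.arctan2(R[1,0],R[0,0]));dh=heading-h
    from scipy.spatial.transform import Rotation as Ro
    a=np.radians(heading);T=np.array([[np.cos(a),np.sin(a),0],[np.sin(a),-np.cos(a),0],[0,0,-1]])
    rv=Ro.from_matrix(R.T@T).as_rotvec()
    print("t%.1f"%s["time_s"],"pos",s["position"].round(4),"head %.1f"%h,"tilt",R[:,2].round(3),"open %.2f"%s["opening"],"F",s["force"].round(1))
    print(" delta cm tool before turn",(R.T@d*100).round(2)," after turn",(T.T@d*100).round(2)," rotvec",rv.round(3))
E
python3 - <<'E'
from h import *
s=snap("scene"); 
SA=lambda u,v:(50+u/4,180+v/4)
for n,u,v,z in[("m bl",135,183,0),("m br",360,75,.0),("m tl",80,97,.046),("m topback",310,0,.046)]:
    print(n,px(s,*SA(u,v),z).round(3))
to(.45,-.1,.222,-85.4)
E
```

```text
m bl [ 0.304 -0.391  0.   ]
m br [ 0.282 -0.224  0.   ]
m tl [ 0.254 -0.401  0.046]
m topback [ 0.237 -0.236  0.046]
t0.4 pos [ 0.2247 -0.5831  0.2224] head -68.9 tilt [-0.  0. -1.] open 1.00 F [ 0.5  1.  -0. ]
 delta cm tool before turn [-36.98 -38.39   0.06]  after turn [-4.634e+01 -2.633e+01  4.000e-02]  rotvec [-0.     0.     0.288]
```

```bash
python3 -m crank '[[[0,0,0],[0,0,0.144]],[[0,0,0],[0,0,0.144]],[[-4.4,-2.5,0],[0,0,0]],[[-4.4,-2.5,0],[0,0,0]],[[-4.4,-2.5,0],[0,0,0]],[[-4.4,-2.5,0],[0,0,0]],[[-4.4,-2.5,0],[0,0,0]],[[-4.4,-2.5,0],[0,0,0]],[[-4.3,-2.5,0],[0,0,0]],[[-4.3,-2.5,0],[0,0,0]],[[-4.3,-2.5,0],[0,0,0]],[[-4.3,-2.5,0],[0,0,0]]]' -1
python3 - <<'E'
from h import *
to(.5175,.445,.222,-85.4)
E
```

```text
time_s: 1.6
position: [0.4384, -0.1302, 0.2229]
tcp_rot: [[0.079, -0.997, 0.001], [-0.997, -0.079, -0.001], [0.001, -0.001, -1.0]]
force: [1.2, -0.4, 0.5]
opening: 1.004
t1.6 pos [ 0.4384 -0.1302  0.2229] head -85.4 tilt [ 0.001 -0.001 -1.   ] open 1.00 F [ 1.2 -0.4  0.5]
 delta cm tool before turn [-56.71 -12.46   0.07]  after turn [-56.7  -12.5    0.09]  rotvec [-0.001 -0.001 -0.001]
```

```bash
python3 -m crank '[[[-4.5,-1,0],[0,0,0]],[[-4.5,-1,0],[0,0,0]],[[-4.5,-1,0],[0,0,0]],[[-4.5,-1,0],[0,0,0]],[[-4.5,-1,0],[0,0,0]],[[-4.5,-1,0],[0,0,0]],[[-4.5,-1,0],[0,0,0]],[[-4.5,-1,0],[0,0,0]],[[-4.5,-1,0],[0,0,0]],[[-4.5,-1,0],[0,0,0]],[[-4.5,-1,0],[0,0,0]],[[0,0,0],[0,0,0]]]' -1
python3 - <<'E'
from h import *
to(.5175,.445,.222,-85.4)
c=snap("wrist","w1"); c=snap("top","t1"); s=snap("scene","s1")
to(.5175,.445,.222,-85.4)
E
```

```text
time_s: 2.8
position: [0.5084, 0.3759, 0.2226]
tcp_rot: [[0.085, -0.996, 0.003], [-0.996, -0.085, 0.004], [-0.003, -0.003, -1.0]]
force: [0.2, -0.3, -0.6]
opening: 1.002
t2.8 pos [0.5084 0.3759 0.2226] head -85.1 tilt [ 0.003  0.004 -1.   ] open 1.00 F [ 0.2 -0.3 -0.6]
 delta cm tool before turn [-6.81 -1.49  0.09]  after turn [-6.81 -1.46  0.06]  rotvec [-0.003  0.003  0.005]
t3.0 pos [0.5073 0.3699 0.2222] head -85.4 tilt [-0.001 -0.001 -1.   ] open 1.00 F [-0.3  0.5 -0.8]
 delta cm tool before turn [-7.41 -1.63  0.01]  after turn [-7.41 -1.62  0.02]  rotvec [ 0.001 -0.001  0.   ]
```

View pics/w1.png

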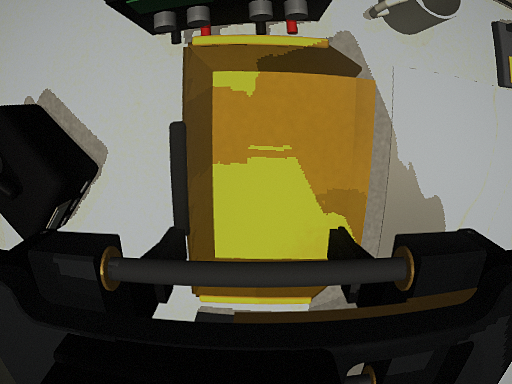

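View pics/s1.png

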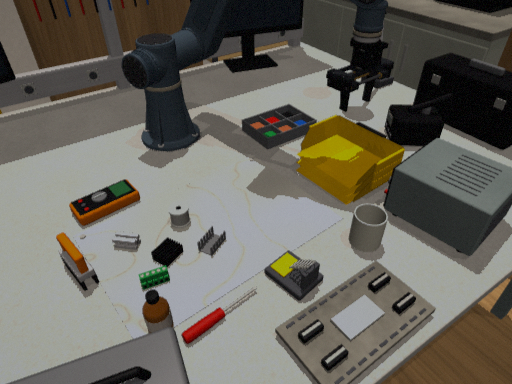

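```bash
cat >> h.py <<'E'
def pw(c,u,v,z):
    K=c["camera_matrix"];a=np.array([u-K[0,2],v-K[1,2]]);r=np.hypot(*a);th=r/K[0,0]
    d=c["R"].T@np.r_[np.sin(th)*a/r,np.cos(th)];o=-c["R"].T@c["t"]
    return o+d*(z-o[2])/d[2]
E
python3 - <<'E'
from h import *
c=snap("wrist"); crop(c,150,100,270,320,2.7,"w1c")
for n,u,v,z in[("bar far back",170,122,.126),("bar far front",185,122,.126),("bar near back",173,233,.126),("bar near front",189,233,.126),("lip far",377,80,.06),("lip near",382,240,.06)]:
  print(n,pw(c,u,v,z).round(3))
to(.5175,.445,.222,-85.4)
E
```

```text
bar far back [0.571 0.451 0.126]
bar far front [0.571 0.438 0.126]
bar near back [0.466 0.447 0.126]
bar near front [0.468 0.431 0.126]
lip far [0.637 0.244 0.06 ]
lip near [0.445 0.205 0.06 ]
t3.0 pos [0.5074 0.3692 0.2223] head -85.5 tilt [-0.001 -0.001 -1.   ] open 1.00 F [-0.5 -0.4  0.1]
 delta cm tool before turn [-7.48 -1.61  0.02]  after turn [-7.47 -1.62  0.03]  rotvec [ 0.001 -0.001 -0.001]
```

View pics/w1c.png

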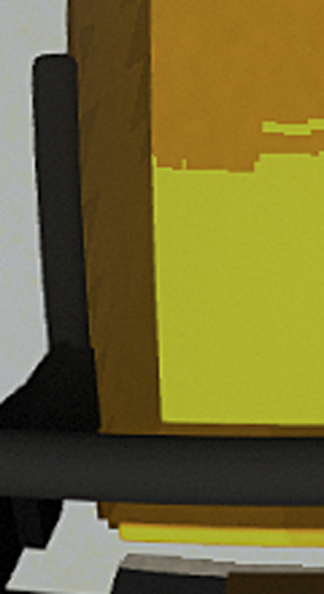

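```bash
python3 -m crank '[[[-3.7,-0.8,0],[0,0,0]],[[-3.6,-0.8,0],[0,0,0]],[[0,0,0],[0,0,0]],[[0,0,3],[0,0,0]],[[0,0,3],[0,0,0]],[[0,0,3],[0,0,0]],[[0,0,2],[0,0,0]],[[0,0,1.3],[0,0,0]],[[0,0,0],[0,0,0]],[[0,0,0],[0,0,0]]]' -1
python3 - <<'E'
from h import *
to(.518,.443,.098,-85.4)
c=snap("wrist","w2"); s=snap("scene"); crop(s,290,60,450,210,4,"s2")
E
```

```text
time_s: 4.0
position: [0.5187, 0.4438, 0.1004]
tcp_rot: [[0.079, -0.997, 0.001], [-0.997, -0.079, 0.0], [-0.0, -0.001, -1.0]]
force: [-0.1, 0.2, 0.1]
opening: 0.999
t4.0 pos [0.5187 0.4438 0.1004] head -85.5 tilt [ 0.001  0.    -1.   ] open 1.00 F [-0.1  0.2  0.1]
 delta cm tool before turn [0.07 0.08 0.24]  after turn [0.07 0.08 0.24]  rotvec [-0.001  0.    -0.002]
```

View pics/w2.png

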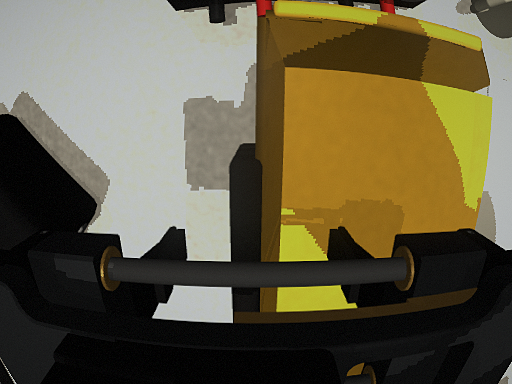

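View pics/s2.png

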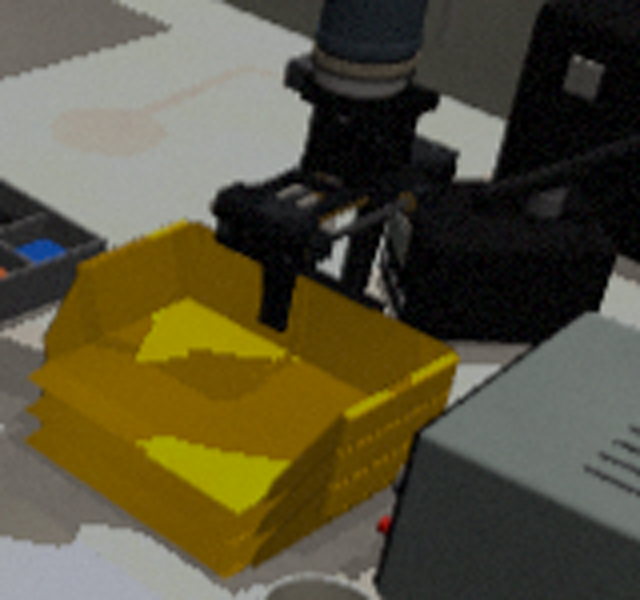

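```bash
python3 -m crank '[[[0,0,0.2],[0,0,0]],[[0,0,0],[0,0,0]],[[0,0,0],[0,0,0]],[[0,0,0],[0,0,0]],[[0,0,0],[0,0,0]],[[0,0,0],[0,0,0]],[[0,0,0],[0,0,0]],[[0,0,0],[0,0,0]]]' 1
python3 -m crank '[[[0,0,-0.4],[0,0,0]],[[0,0,-0.5],[0,0,0]],[[0,0,-0.5],[0,0,0]],[[0,0,-0.5],[0,0,0]],[[0,0,0],[0,0,0]]]' 
python3 - <<'E'
from h import *
to(.518,.443,.098,-85.4)
c=snap("wrist","w3"); s=snap("scene"); crop(s,290,60,450,210,4,"s3")
E
```

```text
time_s: 4.9
position: [0.518, 0.4443, 0.0975]
tcp_rot: [[0.08, -0.997, -0.0], [-0.997, -0.08, -0.0], [0.0, 0.0, -1.0]]
force: [0.2, 0.6, -0.0]
opening: 0.353
time_s: 5.4
position: [0.5179, 0.4441, 0.1171]
tcp_rot: [[0.08, -0.997, -0.0], [-0.997, -0.08, -0.0], [0.0, 0.0, -1.0]]
force: [-0.4, -1.7, -3.8]
opening: 0.222
t5.4 pos [0.5179 0.4441 0.1171] head -85.4 tilt [-0. -0. -1.] open 0.22 F [-0.4 -1.7 -3.8]
 delta cm tool before turn [0.11 0.   1.91]  after turn [0.11 0.   1.91]  rotvec [ 0.    -0.    -0.001]
```

View pics/s3.png

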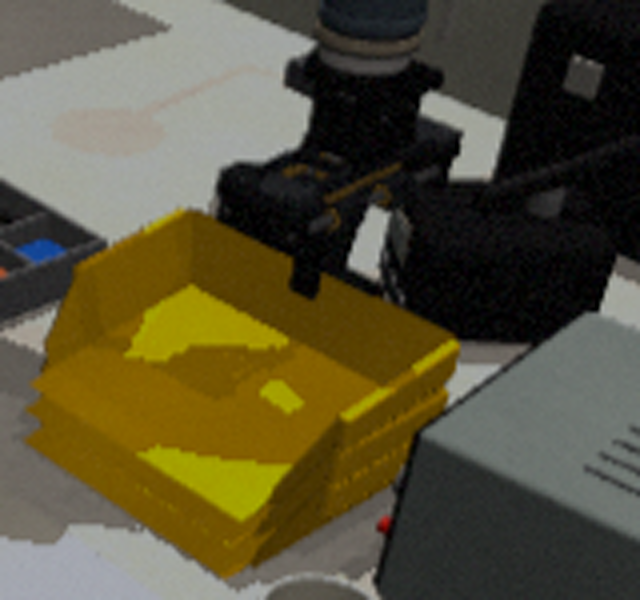

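View pics/w3.png

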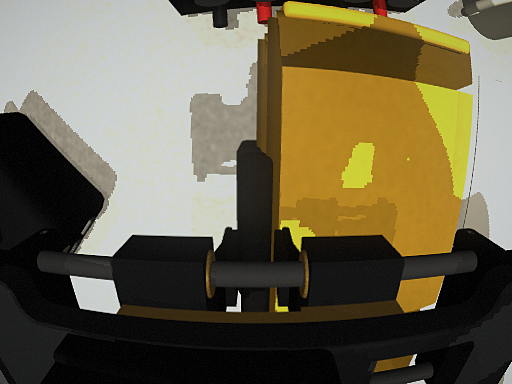

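```bash

python3 -m crank '[[[0,0,-0.5],[0,0,0]],[[0,0,-0.5],[0,0,0]],[[0,0,-0.5],[0,0,0]],[[0,0,-0.5],[0,0,0]],[[0,0,0],[0,0,0]]]' 
python3 - <<'E'
from h import *
to(.518,.443,.098,-85.4)
c=snap("wrist","w4"); s=snap("scene"); crop(s,290,60,450,210,4,"s4")
E
```

```text
time_s: 6.0
position: [0.5184, 0.445, 0.1376]
tcp_rot: [[0.08, -0.997, 0.002], [-0.997, -0.08, 0.002], [-0.002, -0.002, -1.0]]
force: [-1.0, 1.0, -5.1]
opening: 0.217
t6.0 pos [0.5184 0.445  0.1376] head -85.4 tilt [ 0.002  0.002 -1.   ] open 0.22 F [-1.   1.  -5.1]
 delta cm tool before turn [0.21 0.07 3.96]  after turn [0.2  0.06 3.96]  rotvec [-0.002  0.002 -0.001]
```

View pics/s4.png

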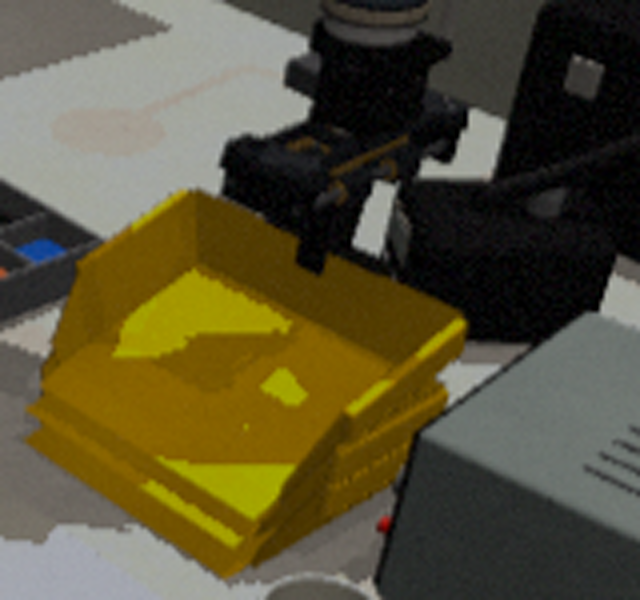

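```bash

python3 -m crank '[[[0,0,-0.7],[0,0,0]],[[0,0,-0.8],[0,0,0]],[[0,0,-1],[0,0,0]],[[0,0,-1],[0,0,0]],[[0,0,-1],[0,0,0]],[[0,0,-1],[0,0,0]],[[0,0,-0.6],[0,0,0]],[[0,0,0],[0,0,0]]]' 
python3 - <<'E'
from h import *
to(.518,.443,.098,-85.4)
c=snap("wrist","w5"); s=snap("scene"); crop(s,290,40,450,210,3.5,"s5")
c=snap("top"); crop(c,85,110,245,250,4,"t5")
E
```

```text
time_s: 6.9
position: [0.5187, 0.4448, 0.1992]
tcp_rot: [[0.08, -0.997, 0.002], [-0.997, -0.08, 0.002], [-0.001, -0.003, -1.0]]
force: [0.2, -0.1, -5.8]
opening: 0.22
t6.9 pos [0.5187 0.4448 0.1992] head -85.4 tilt [ 0.002  0.002 -1.   ] open 0.22 F [ 0.2 -0.1 -5.8]
 delta cm tool before turn [ 0.18  0.11 10.12]  after turn [ 0.17  0.08 10.12]  rotvec [-0.003  0.001 -0.   ]
```

View pics/s5.png

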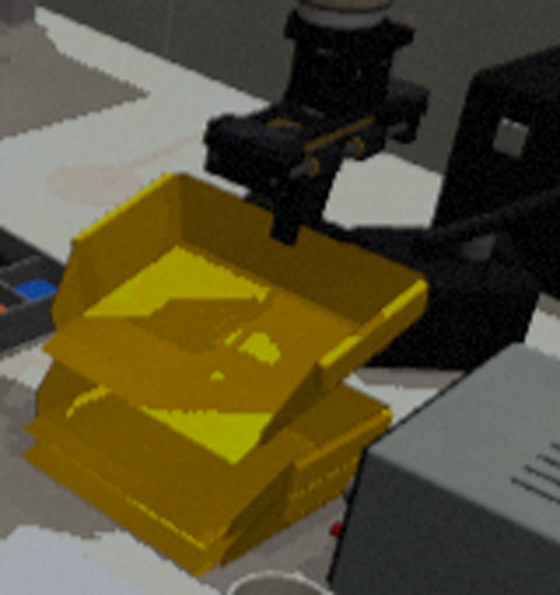

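View pics/w5.png

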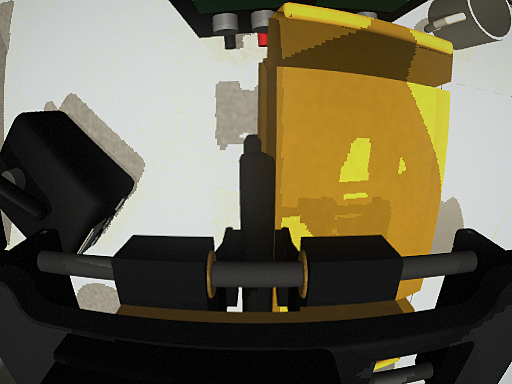

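View pics/t5.png

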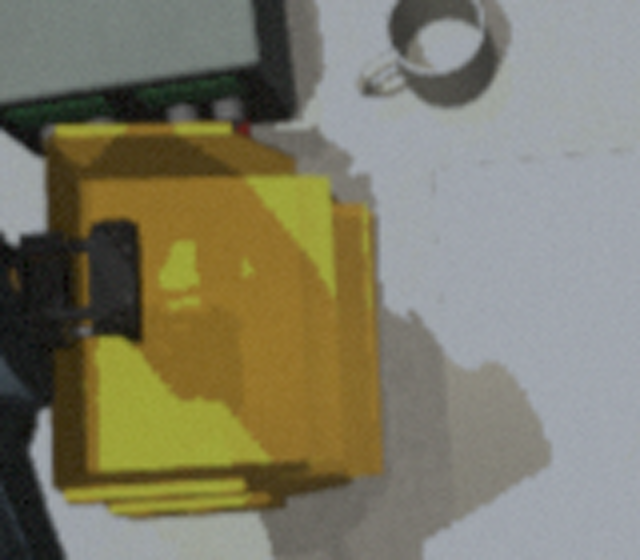

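```bash

python3 - <<'E'
from h import *
c=snap("top");s=snap("scene")
L=two(c,(168,155),s,(357.1,172.3));print(L)
# far side wall top back corner: top (45,130)->; scene (427,285)
print(two(c,(85+46/4,110+128/4),s,(290+427/3.5,40+283/3.5)))
to(.545,.174,.2,-90)
E
```

```text
[0.64024239 0.26621208 0.10728023]
[0.65002294 0.44663367 0.21105736]
t7.2 pos [0.5175 0.444  0.1967] head -85.4 tilt [-0.002 -0.001 -1.   ] open 0.22 F [ 0.3 -0.3 -5.5]
 delta cm tool before turn [27.13 -0.59 -0.31]  after turn [27.   -2.75 -0.33]  rotvec [ 0.002 -0.001  0.08 ]
```

```bash

python3 -m crank '[[[0,0,0],[0,0,0.08]],[[1.5,-0.2,0],[0,0,0]],[[3,-0.3,0],[0,0,0]],[[3.5,-0.3,0],[0,0,0]],[[3.5,-0.3,0],[0,0,0]],[[3.5,-0.3,0],[0,0,0]],[[3.5,-0.3,0],[0,0,0]],[[3.5,-0.3,0],[0,0,0]],[[3,-0.3,0],[0,0,0]],[[2,-0.4,0],[0,0,0]],[[0,0,0],[0,0,0]]]' 
python3 -m crank '[[[0,0,0],[0,0.06,0]],[[0,0,0],[0,0.06,0]],[[0,0,0],[0,0.06,0]],[[0,0,0],[0,0.06,0]],[[0,0,0],[0,0,0]]]' 
python3 - <<'E'
from h import *
to(.545,.17,.2,-90)
c=snap("top"); crop(c,135,100,295,240,4,"t6");s=snap("scene"); crop(s,220,40,420,230,3,"s6")
E
```

```text
time_s: 8.25
position: [0.5453, 0.1704, 0.1976]
tcp_rot: [[-0.002, -1.0, -0.0], [-1.0, 0.002, -0.002], [0.002, 0.0, -1.0]]
force: [0.6, 1.2, -5.5]
opening: 0.214
time_s: 8.75
position: [0.5444, 0.1761, 0.197]
tcp_rot: [[0.003, -1.0, -0.0], [-0.972, -0.003, -0.236], [0.236, 0.001, -0.972]]
force: [0.2, -0.3, -4.6]
opening: 0.213
t8.8 pos [0.5444 0.1761 0.197 ] head -89.8 tilt [-0.    -0.236 -0.972] open 0.21 F [ 0.2 -0.3 -4.6]
 delta cm tool before turn [ 0.66 -0.06 -0.15]  after turn [ 0.61 -0.06 -0.3 ]  rotvec [ 0.001 -0.239  0.003]
```

View pics/s6.png

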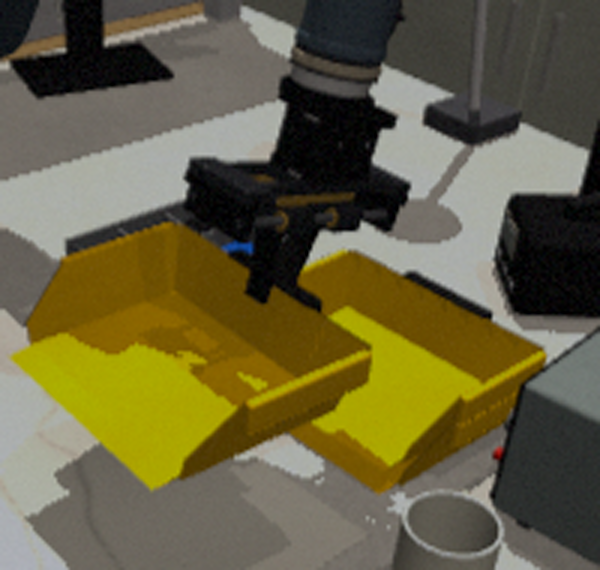

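View pics/t6.png

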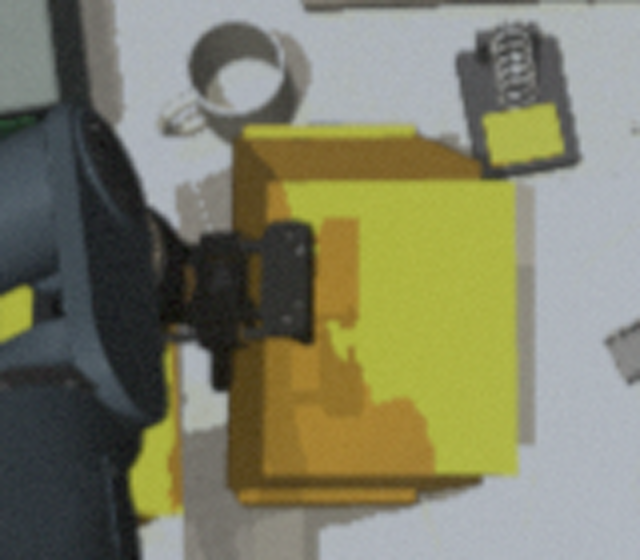

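```bash

python3 - <<'E'
from h import *
c=snap("top");s=snap("scene")
print(two(c,(264.5,145),s,(271,202.7)),two(c,(264.5,218.5),s,(224,158.3)))
# wall top far back corner
print(two(c,(135+243/4,100+127/4),s,(220+370/3,40+352/3)))
print(px(c,135+488/4,100+178/4,0),px(c,135+580/4,100+160/4,0))
to(.545,.17,.2,-90)
E
```

```text
[ 0.65495124 -0.02739026  0.15485971] [ 0.43930708 -0.024971    0.15336983]
[0.67685141 0.16547286 0.21588117]
[ 0.69943769 -0.00759439  0.        ] [ 0.71419929 -0.08330843  0.        ]
t8.9 pos [0.5448 0.1741 0.1976] head -90.0 tilt [-0.    -0.237 -0.972] open 0.22 F [-0.4 -0.5 -6.4]
 delta cm tool before turn [ 0.45 -0.02 -0.14]  after turn [ 0.41 -0.02 -0.24]  rotvec [ 0.    -0.239 -0.   ]
```

```bash

python3 -m crank '[[[-0.58,0,2.33],[0,0,0]],[[-0.58,0,2.33],[0,0,0]],[[-0.58,0,2.33],[0,0,0]],[[-0.58,0,2.33],[0,0,0]],[[-0.58,0,2.33],[0,0,0]],[[-0.29,0,1.17],[0,0,0]],[[-0.29,0,1.17],[0,0,0]],[[-0.12,0,0.5],[0,0,0]],[[-0.1,0,0.4],[0,0,0]],[[0,0,0],[0,0,0]],[[0,0,0],[0,0,0]]]' 
python3 - <<'E'
from h import *
to(.545,.17,.2,-90)
E
```

```text
time_s: 10.05
position: [0.5455, 0.175, 0.0449]
tcp_rot: [[-0.0, -1.0, 0.001], [-0.971, -0.0, -0.238], [0.238, -0.001, -0.971]]
force: [0.0, 0.2, -6.4]
opening: 0.218
t10.1 pos [0.5455 0.175  0.0449] head -90.0 tilt [ 0.001 -0.238 -0.971] open 0.22 F [ 0.   0.2 -6.4]
 delta cm tool before turn [  4.17   0.03 -14.95]  after turn [  0.5    0.05 -15.51]  rotvec [-0.001 -0.24  -0.   ]
```

Still carrying full weight; lower a bit more in small steps.

```bash

python3 -m crank '[[[-0.05,0,0.2],[0,0,0]],[[-0.05,0,0.2],[0,0,0]],[[0,0,0],[0,0,0]]]' 
python3 - <<'E'
from h import *
to(.545,.17,.2,-90)
c=snap("top"); crop(c,135,100,295,240,4,"t7");s=snap("scene"); crop(s,200,60,400,250,3,"s7")
E
```

```text
time_s: 10.35
position: [0.5457, 0.1753, 0.0439]
tcp_rot: [[-0.0, -1.0, 0.003], [-0.971, -0.001, -0.239], [0.239, -0.003, -0.971]]
force: [-3.7, 2.4, 14.2]
opening: 0.22
t10.3 pos [0.5457 0.1753 0.0439] head -90.0 tilt [ 0.003 -0.239 -0.971] open 0.22 F [-3.7  2.4 14.2]
 delta cm tool before turn [  4.24   0.03 -15.04]  after turn [  0.53   0.07 -15.61]  rotvec [-0.003 -0.241  0.   ]
```

View pics/s7.png

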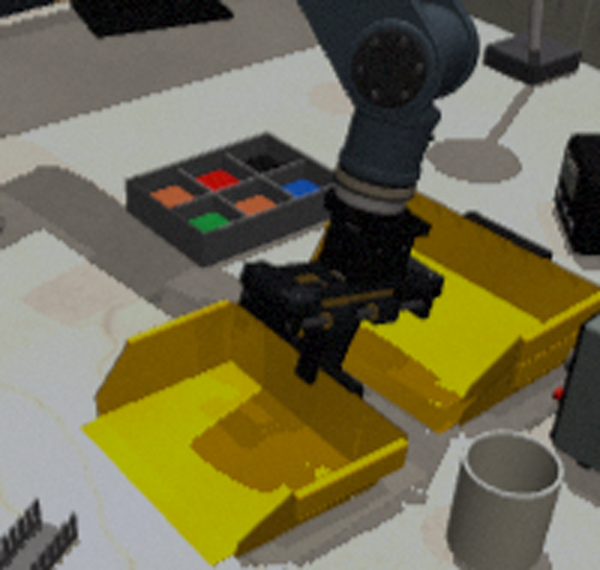

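```bash

python3 -m crank '[[[0,0,0],[0,0,0]],[[0,0,0],[0,0,0]],[[0,0,0],[0,0,0]],[[0,0,0],[0,0,0]],[[0,0,0],[0,0,0]],[[0,0,0],[0,0,0]]]' -0.15
python3 -m crank '[[[0,0,-0.5],[0,0,0]],[[0,0,-1],[0,0,0]],[[0,0,-2],[0,0,0]],[[0,0,-3],[0,0,0]],[[0,0,-3],[0,0,0]],[[0,0,-3],[0,0,0]],[[0,0,-2],[0,-0.12,0]],[[0,0,-1],[0,-0.12,0]],[[0,0,0],[0,0,0]]]' 
python3 - <<'E'
from h import *
c=snap("top"); crop(c,85,100,285,250,4,"t8");s=snap("scene"); crop(s,200,60,400,250,3,"s8")
to(.463,-.437,.19,-80.5)
E
```

```text
time_s: 11.05
position: [0.5449, 0.1748, 0.0398]
tcp_rot: [[-0.0, -1.0, -0.0], [-0.971, 0.0, -0.238], [0.238, 0.0, -0.971]]
force: [-0.0, 0.3, 1.2]
opening: 0.563
time_s: 11.95
position: [0.5464, 0.2089, 0.1939]
tcp_rot: [[-0.004, -1.0, 0.005], [-1.0, 0.004, 0.001], [-0.001, -0.005, -1.0]]
force: [-0.1, -0.2, -1.0]
opening: 0.574
t12.1 pos [0.5448 0.2099 0.1913] head -90.1 tilt [ 0.    -0.002 -1.   ] open 0.57 F [-0.2  0.2 -0. ]
 delta cm tool before turn [64.7   8.07  0.24]  after turn [62.45 18.74  0.13]  rotvec [-0.    -0.002 -0.167]
```

View pics/s8.png

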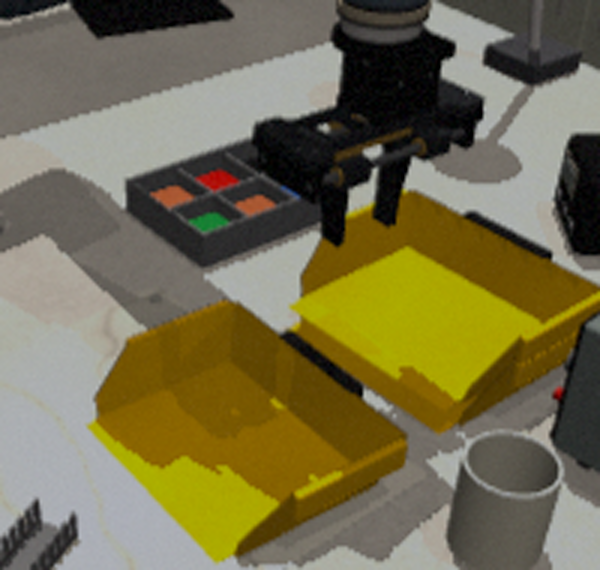

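View pics/t8.png

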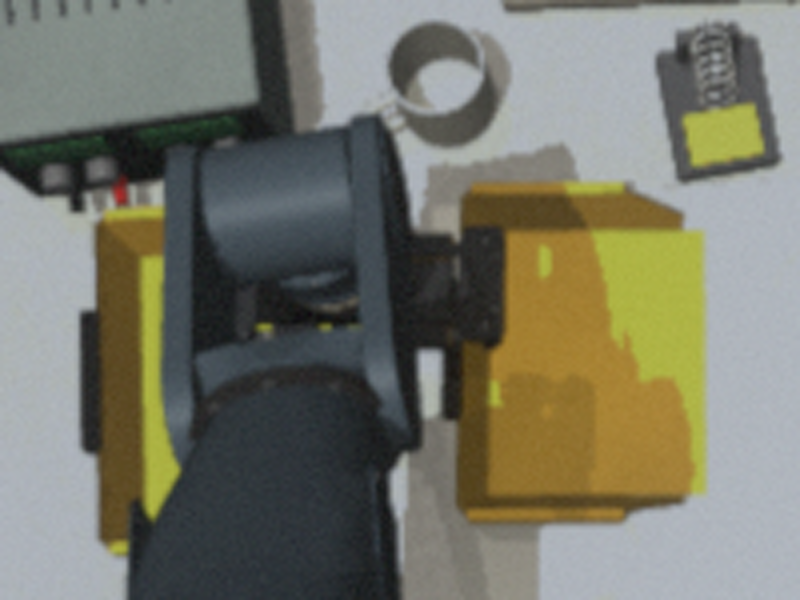

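```bash

python3 -m crank '[[[0,0,0],[0,0,-0.083]],[[0,0,0],[0,0,-0.083]],[[4.6,1.4,0],[0,0,0]],[[4.6,1.4,0],[0,0,0]],[[4.6,1.4,0],[0,0,0]],[[4.6,1.4,0],[0,0,0]],[[4.6,1.4,0],[0,0,0]],[[4.6,1.4,0],[0,0,0]],[[4.6,1.4,0],[0,0,0]],[[4.6,1.4,0],[0,0,0]],[[4.6,1.4,0],[0,0,0]],[[4.6,1.4,0],[0,0,0]]]' -1
python3 -m crank '[[[4.6,1.4,0],[0,0,0]],[[4.6,1.4,0],[0,0,0]],[[4.6,1.4,0],[0,0,0]],[[0,0,0],[0,0,0]],[[0,0,0],[0,0,0]]]' -1
python3 - <<'E'
from h import *
c=snap("top"); print(px(c,261.2,157.5,0),px(c,261.2,223.5,0))
crop(c,240,140,420,260,4,"t9")
c=snap("wrist","w9"); to(.463,-.437,.19,-80.5)
E
```

```text
time_s: 13.25
position: [0.4822, -0.267, 0.1895]
tcp_rot: [[0.166, -0.986, -0.003], [-0.986, -0.166, 0.001], [-0.001, 0.003, -1.0]]
force: [1.2, 1.1, -0.2]
opening: 0.996
time_s: 13.75
position: [0.4638, -0.4091, 0.1891]
tcp_rot: [[0.164, -0.986, -0.003], [-0.986, -0.164, 0.002], [-0.003, 0.002, -1.0]]
force: [-0.0, -0.2, -0.4]
opening: 1.003
[ 0.65538997 -0.02108838  0.        ] [ 0.43917509 -0.01957997  0.        ]
t13.8 pos [ 0.4641 -0.4071  0.1895] head -80.4 tilt [-0.003  0.003 -1.   ] open 1.00 F [-0.7  0.5  0.5]
 delta cm tool before turn [ 2.93  0.61 -0.06]  after turn [ 2.93  0.6  -0.05]  rotvec [0.002 0.003 0.001]
```

View pics/t9.png

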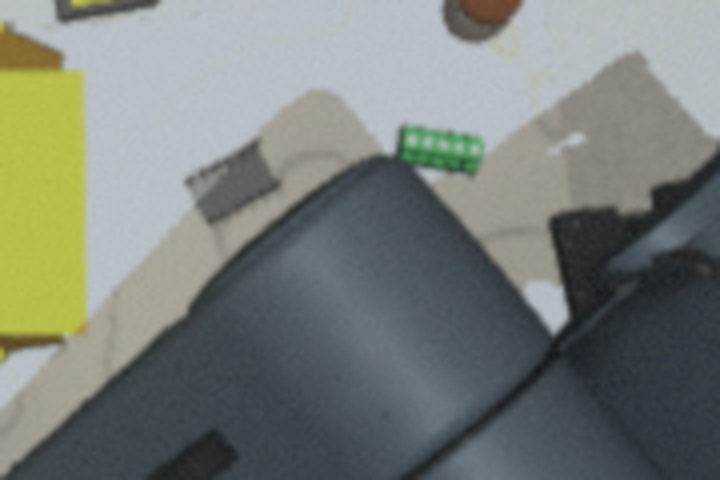

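View pics/w9.png

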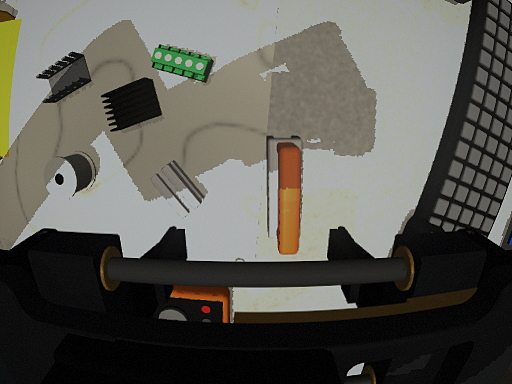

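```bash

python3 - <<'E'
from h import *
c=snap("wrist")
hs=cv2.cvtColor(c["pixels"],cv2.COLOR_RGB2HSV)
m=((hs[...,0]<18)&(hs[...,1]>150)&(hs[...,2]>70)).astype(np.uint8); m[:, :250]=0;m[:,320:]=0
cnt=max(cv2.findContours(m,0,2)[0],key=cv2.contourArea);print(cv2.boundingRect(cnt))
print(cv2.minAreaRect(cnt))
for u,v in[(279,143),(300,143),(279,253),(299,253),(289,198)]: print(pw(c,u,v,.097).round(4))
to(.463,-.437,.07,-80.5)
E
```

```text
(278, 143, 23, 112)
((289.45556640625, 198.53431701660156), (21.207263946533203, 111.10572052001953), 1.0050859451293945)
[ 0.5167 -0.4173  0.097 ]
[ 0.52   -0.4351  0.097 ]
[ 0.4149 -0.4367  0.097 ]
[ 0.4179 -0.4558  0.097 ]
[ 0.4701 -0.4351  0.097 ]
t13.9 pos [ 0.4643 -0.4069  0.1899] head -80.4 tilt [-0.002  0.002 -1.   ] open 1.00 F [ 0.4  0.2 -0.4]
 delta cm tool before turn [ 2.97  0.61 11.98]  after turn [ 2.94  0.62 11.99]  rotvec [0.002 0.003 0.002]
```

```bash

python3 -m crank '[[[1.5,0.1,0],[0,0,0]],[[1.4,0.1,0],[0,0,-0.01]],[[0,0,3],[0,0,0]],[[0,0,3],[0,0,0]],[[0,0,3],[0,0,0]],[[0,0,2],[0,0,0]],[[0,0,1],[0,0,0]],[[0,0,0],[0,0,0]]]' -1
python3 -m crank '[[[0,0,0],[0,0,0]],[[0,0,0],[0,0,0]],[[0,0,0],[0,0,0]],[[0,0,0],[0,0,0]],[[0,0,0],[0,0,0]],[[0,0,0],[0,0,0]],[[0,0,0],[0,0,0]],[[0,0,0],[0,0,0]],[[0,0,0],[0,0,0]],[[0,0,0],[0,0,0]],[[0,0,0],[0,0,0]]]' 1
python3 - <<'E'
from h import *
to(.463,-.437,.07,-80.5)
c=snap("scene"); crop(c,30,170,230,320,4,"s10")
E
```

```text
time_s: 14.7
position: [0.4666, -0.4382, 0.0693]
tcp_rot: [[0.175, -0.985, -0.002], [-0.985, -0.175, 0.002], [-0.002, 0.001, -1.0]]
force: [0.2, -0.9, 0.9]
opening: 0.996
time_s: 15.8
position: [0.4669, -0.4381, 0.0707]
tcp_rot: [[0.175, -0.985, -0.0], [-0.985, -0.175, 0.0], [-0.0, 0.0, -1.0]]
force: [-0.4, 0.1, -0.1]
opening: 0.226
t15.8 pos [ 0.4669 -0.4381  0.0707] head -79.9 tilt [-0.  0. -1.] open 0.23 F [-0.4  0.1 -0.1]
 delta cm tool before turn [-0.17  0.36  0.07]  after turn [-0.17  0.36  0.07]  rotvec [0.   0.   0.01]
```

View pics/s10.png

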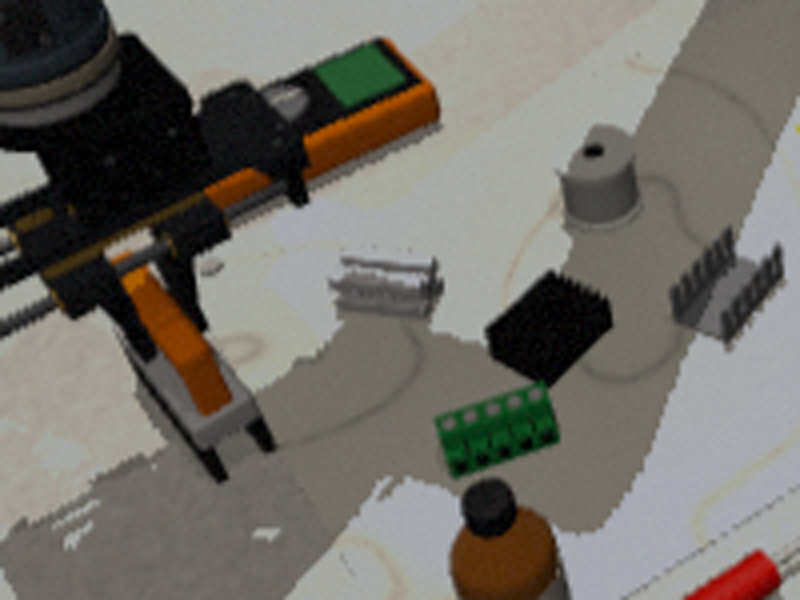

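```bash

python3 -m crank '[[[0,0,-0.7],[0,0,0]],[[0,0,0],[0,0,0.09]],[[0,0,0],[0,0,0.087]],[[0,-2.9,0],[0,0,0]],[[0,-2.9,0],[0,0,0]],[[0,-2.9,0],[0,0,0]],[[0,0,0],[0,0,0]],[[0,0,0],[0,0,0]]]' 1
python3 - <<'E'
from h import *
to(.555,-.42,.0775,-90)
c=snap("scene"); crop(c,30,170,230,320,4,"s11"); c=snap("wrist","w11")
E
```

```text
time_s: 16.65
position: [0.5539, -0.4377, 0.0774]
tcp_rot: [[0.0, -1.0, -0.001], [-1.0, -0.0, 0.001], [-0.001, 0.001, -1.0]]
force: [-0.8, 0.4, -3.5]
opening: 0.229
t16.6 pos [ 0.5539 -0.4377  0.0774] head -90.0 tilt [-0.001  0.001 -1.   ] open 0.23 F [-0.8  0.4 -3.5]
 delta cm tool before turn [-1.77 -0.11 -0.01]  after turn [-1.77 -0.11 -0.01]  rotvec [0.001 0.001 0.   ]
```

View pics/s11.png

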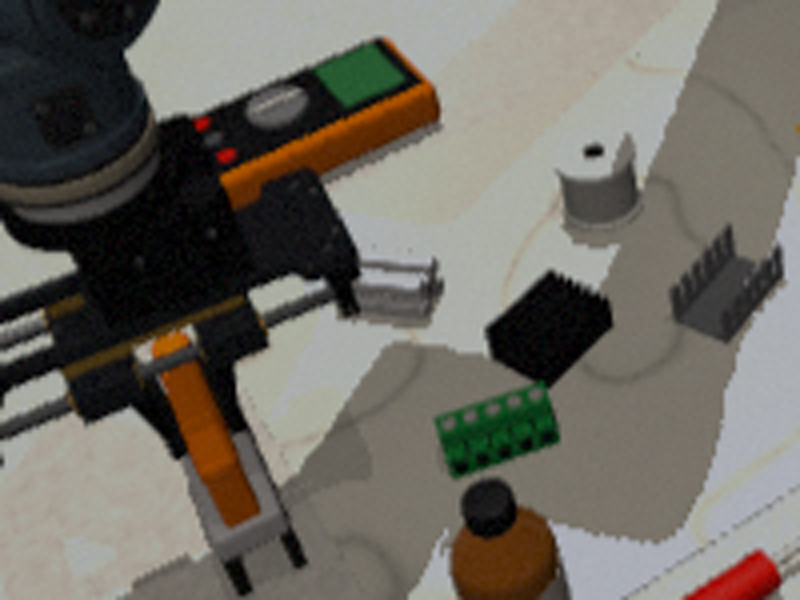

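View pics/w11.png

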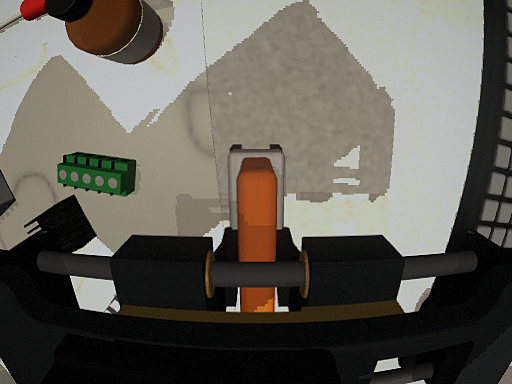

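```bash

python3 -m crank '[[[-2,0,0],[0,0,0]],[[-2.5,0,0],[0,0,0]],[[-2,0,0],[0,0,0]],[[-1.5,0,0],[0,0,0]],[[-1.5,0,0],[0,0,0]],[[-1.5,0,0],[0,0,0]],[[-1.5,0,0],[0,0,0]],[[-1.5,0,0],[0,0,0]],[[-1.5,0,0],[0,0,0]],[[-1.5,0,0],[0,0,0]],[[-1.5,0,0],[0,0,0]],[[0,0,0],[0,0,0]]]' 1
python3 - <<'E'
from h import *
to(.555,-.42,.0775,-90)
c=snap("scene"); crop(c,80,150,280,300,4,"s12"); c=snap("wrist","w12")
E
```

```text
time_s: 17.95
position: [0.5535, -0.2501, 0.0775]
tcp_rot: [[0.001, -1.0, -0.002], [-1.0, -0.001, 0.003], [-0.003, 0.002, -1.0]]
force: [0.5, -0.5, -2.1]
opening: 0.226
t17.9 pos [ 0.5535 -0.2501  0.0775] head -90.0 tilt [-0.002  0.003 -1.   ] open 0.23 F [ 0.5 -0.5 -2.1]
 delta cm tool before turn [16.99 -0.14 -0.04]  after turn [16.99 -0.15  0.  ]  rotvec [0.002 0.003 0.001]
```

View pics/s12.png

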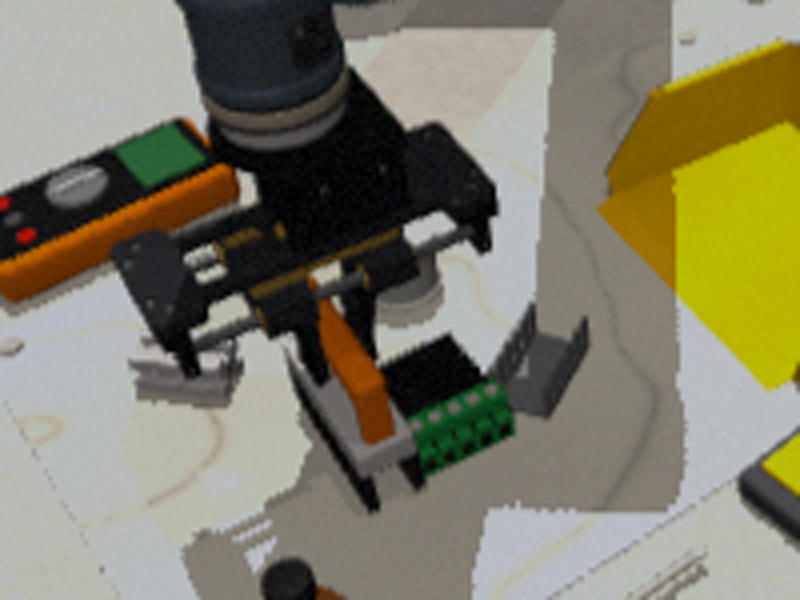

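View pics/w12.png

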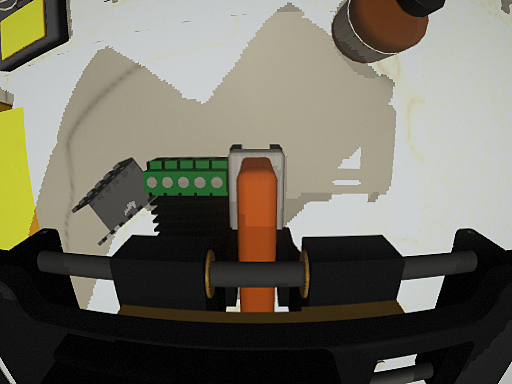

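```bash

python3 -m crank '[[[-1,0,0],[0,0,0]],[[-1.3,0,0],[0,0,0]],[[-1.3,0,0],[0,0,0]],[[-1.3,0,0],[0,0,0]],[[-1.3,0,0],[0,0,0]],[[-1.3,0,0],[0,0,0]],[[-1.3,0,0],[0,0,0]],[[-1.3,0,0],[0,0,0]],[[-1.3,0,0],[0,0,0]],[[-1.3,0,0],[0,0,0]],[[-1.3,0,0],[0,0,0]],[[0,0,0],[0,0,0]]]' 1
python3 - <<'E'
from h import *
to(.555,-.42,.0775,-90)
c=snap("scene"); crop(c,120,150,320,300,4,"s13"); c=snap("wrist","w13")
E
```

```text
time_s: 19.25
position: [0.5533, -0.1107, 0.0775]
tcp_rot: [[0.0, -1.0, -0.002], [-1.0, -0.0, 0.002], [-0.002, 0.002, -1.0]]
force: [-0.5, 1.9, -2.3]
opening: 0.223
t19.2 pos [ 0.5533 -0.1107  0.0775] head -90.0 tilt [-0.002  0.002 -1.   ] open 0.22 F [-0.5  1.9 -2.3]
 delta cm tool before turn [30.93 -0.16 -0.06]  after turn [30.93 -0.17  0.  ]  rotvec [0.002 0.002 0.   ]
```

View pics/s13.png

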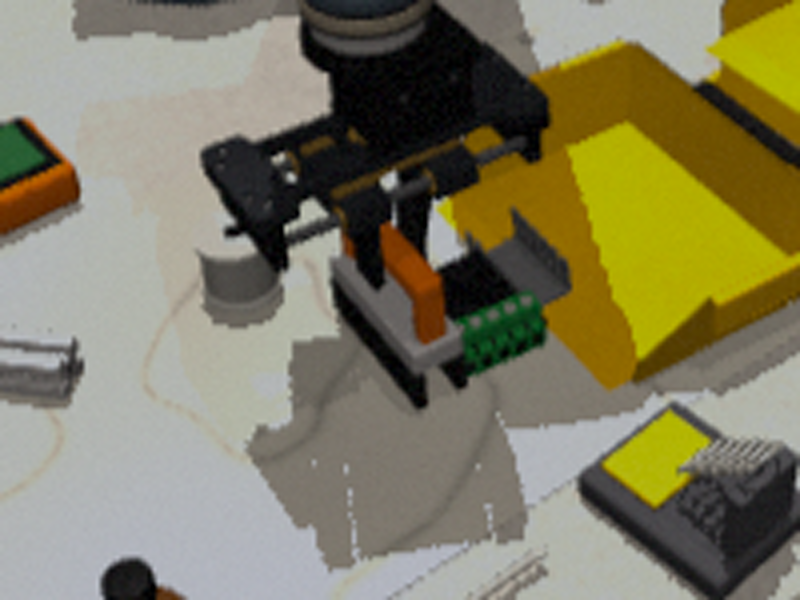

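View pics/w13.png

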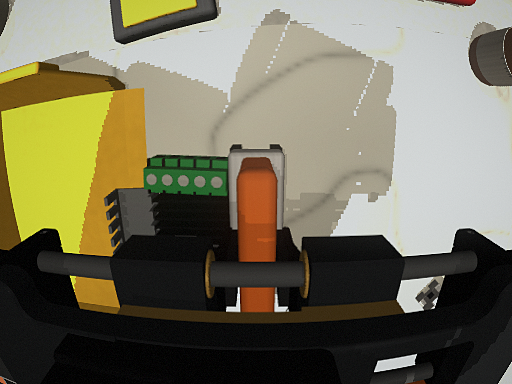

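```bash

python3 -m crank '[[[-1,0,-0.1],[0,0,0]],[[-1.2,0,0],[0,0,0]],[[-1.2,0,0],[0,0,0]],[[-1.2,0,0],[0,0,0]],[[-1.2,0,0],[0,0,0]],[[-1.2,0,0],[0,0,0]],[[-1.2,0,0],[0,0,0]],[[-1.2,0,0],[0,0,0]],[[-1.2,0,0],[0,0,0]],[[-1,0,0],[0,0,0]],[[0,0,0],[0,0,0]]]' 1
python3 - <<'E'
from h import *
to(.555,-.42,.0775,-90)
c=snap("scene"); crop(c,160,130,360,280,4,"s14"); c=snap("top"); crop(c,150,120,300,240,5,"t14")
E
```

```text
time_s: 20.45
position: [0.5537, 0.0047, 0.0785]
tcp_rot: [[-0.0, -1.0, -0.001], [-1.0, 0.0, 0.001], [-0.001, 0.001, -1.0]]
force: [-0.2, 0.0, -2.8]
opening: 0.225
t20.4 pos [0.5537 0.0047 0.0785] head -90.0 tilt [-0.001  0.001 -1.   ] open 0.23 F [-0.2  0.  -2.8]
 delta cm tool before turn [42.47 -0.13  0.05]  after turn [42.47 -0.13  0.1 ]  rotvec [ 0.001  0.001 -0.   ]
```

View pics/s14.png

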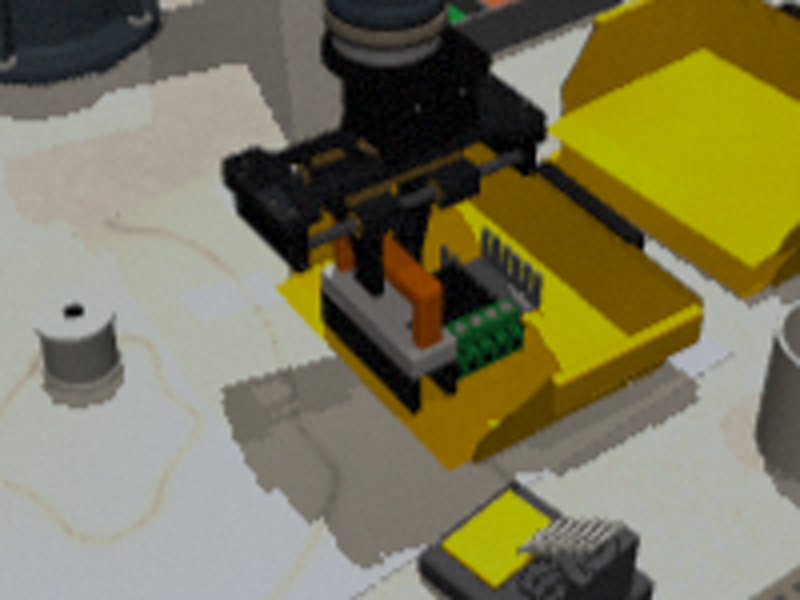

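View pics/t14.png

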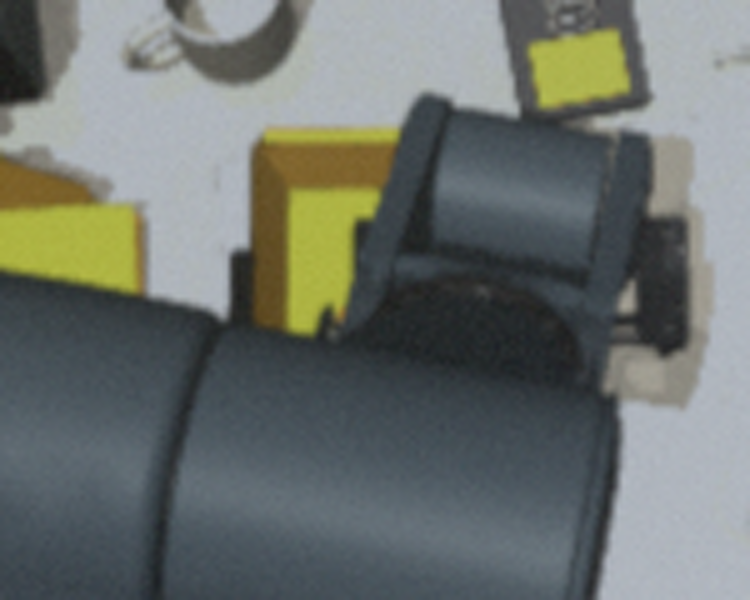

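```bash

python3 -m crank '[[[-1,0,0],[0,0,0]],[[-1,0,0],[0,0,0]],[[0,0,0],[0,0,0]],[[1,0,0],[0,0,0]],[[3,0,0],[0,0,0]],[[4,0,0],[0,0,0]],[[4,0,0],[0,0,0]],[[1.5,0,-2],[0,0,0]],[[0,0,-4],[0,0,-0.143]],[[0,0,-1.5],[0,0,-0.143]],[[0,0,0],[0,0,-0.143]],[[0,0,0],[0,0,-0.143]]]' 1
python3 -m crank '[[[0,0,0],[0,0,-0.143]],[[0,0,0],[0,0,-0.143]],[[0,0,0],[0,0,-0.143]],[[0,0,0],[0,0,-0.143]],[[0,0,0],[0,0,-0.143]],[[0,0,0],[0,0,-0.143]],[[0,0,0],[0,0,-0.141]],[[0,0,0],[0,0,0]]]' 1
python3 - <<'E'
from h import *
to(.36,-.315,.15,0)
c=snap("scene","s15"); c=snap("wrist","w15")
E
```

```text
time_s: 21.75
position: [0.5544, -0.1135, 0.1547]
tcp_rot: [[0.544, -0.839, 0.002], [-0.839, -0.544, -0.001], [0.001, -0.001, -1.0]]
force: [0.5, 0.2, -2.9]
opening: 0.227
time_s: 22.55
position: [0.5539, -0.113, 0.1536]
tcp_rot: [[1.0, -0.002, -0.0], [-0.002, -1.0, 0.0], [-0.0, -0.0, -1.0]]
force: [-0.8, -0.2, -2.5]
opening: 0.231
t22.6 pos [ 0.5539 -0.113   0.1536] head -0.1 tilt [-0.  0. -1.] open 0.23 F [-0.8 -0.2 -2.5]
 delta cm tool before turn [-19.35  20.24   0.37]  after turn [-19.39  20.2    0.36]  rotvec [-0.     0.    -0.002]
```

View pics/s15.png

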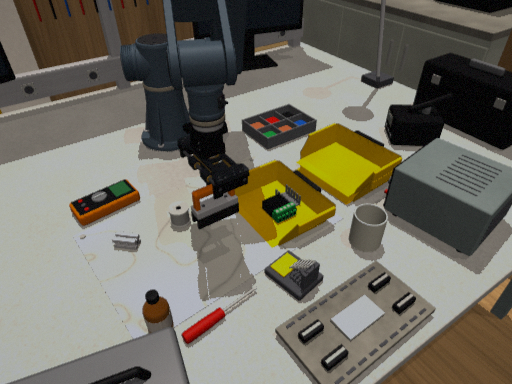

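View pics/w15.png

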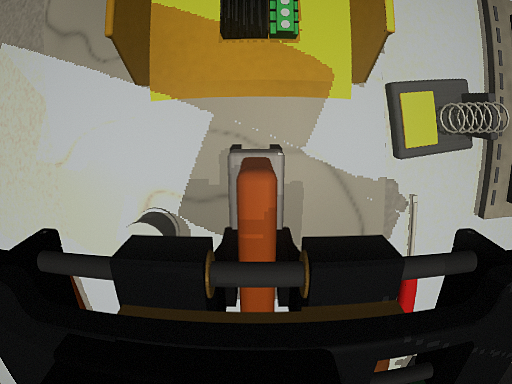

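```bash

python3 -m crank '[[[-2.2,2.2,0],[0,0,0]],[[-3.3,3.4,0],[0,0,0]],[[-3.3,3.4,0],[0,0,0]],[[-3.3,3.4,0],[0,0,0]],[[-3.3,3.4,0],[0,0,0]],[[-3,3.2,0],[0,0,0]],[[-1,1.2,0],[0,0,0]],[[0,0,0],[0,0,0]],[[0,0,0],[0,0,0]]]' 1
python3 - <<'E'
from h import *
to(.36,-.315,.078,0)
c=snap("scene"); crop(c,50,150,250,300,4,"s16"); c=snap("wrist","w16")
t=snap("top"); crop(t,280,170,420,280,5,"t16")
E
```

```text
time_s: 23.55
position: [0.36, -0.3142, 0.1538]
tcp_rot: [[1.0, -0.004, 0.0], [-0.004, -1.0, 0.0], [0.0, -0.0, -1.0]]
force: [0.2, -0.2, -3.3]
opening: 0.231
t23.6 pos [ 0.36   -0.3142  0.1538] head -0.2 tilt [ 0.  0. -1.] open 0.23 F [ 0.2 -0.2 -3.3]
 delta cm tool before turn [-0.    0.08  7.58]  after turn [0.   0.08 7.58]  rotvec [-0.    -0.    -0.004]
```

View pics/s16.png

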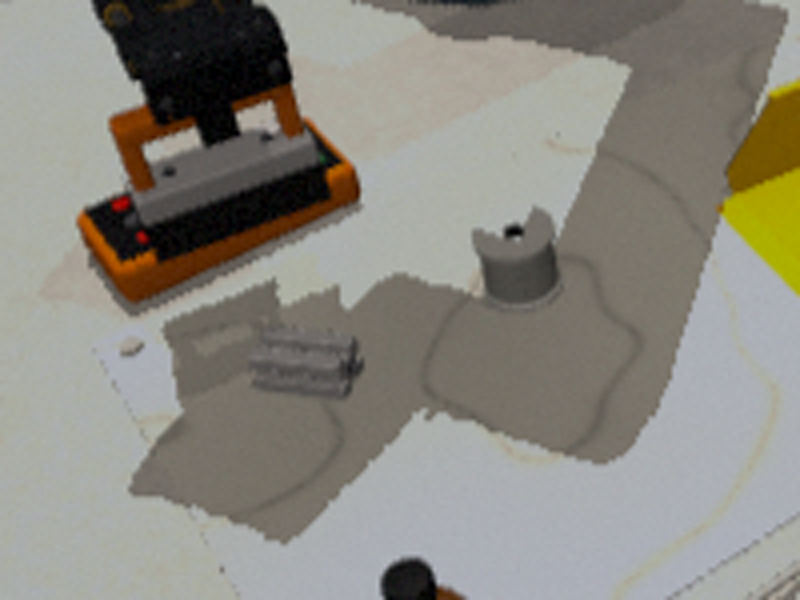

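View pics/w16.png

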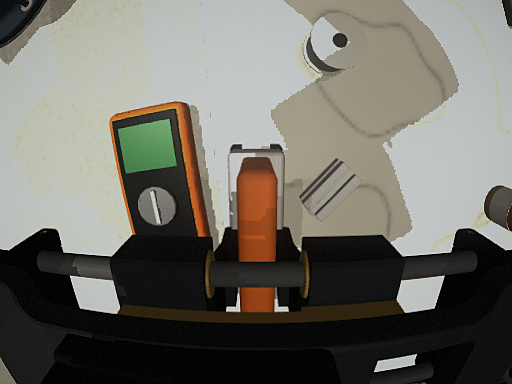

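View pics/t16.png

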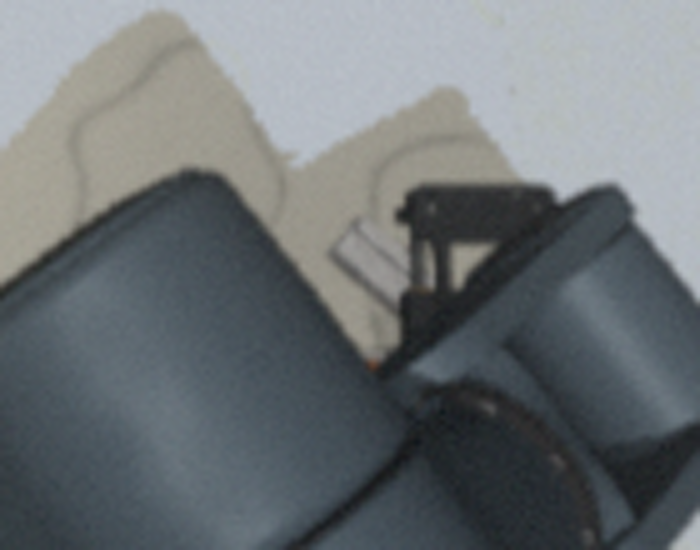

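```bash

python3 -m crank '[[[0.4,0,2],[0,0,0]],[[0,0,3],[0,0,0]],[[0,0,2],[0,0,0]],[[0,0,0.5],[0,0,0]],[[0,0,0],[0,0,0]],[[1,0,0],[0,0,0]],[[1.2,0,0],[0,0,0]],[[1.2,0,0],[0,0,0]],[[1.2,0,0],[0,0,0]],[[1.2,0,0],[0,0,0]],[[0,0,0],[0,0,0]]]' 1
python3 - <<'E'
from h import *
to(.5,-.315,.078,0)
c=snap("scene"); crop(c,50,150,250,300,4,"s17"); c=snap("wrist","w17")
E
```

```text
time_s: 24.8
position: [0.4246, -0.3149, 0.0791]
tcp_rot: [[1.0, 0.0, 0.002], [0.0, -1.0, -0.002], [0.002, 0.002, -1.0]]
force: [0.1, -0.2, -2.6]
opening: 0.231
t24.8 pos [ 0.4246 -0.3149  0.0791] head 0.0 tilt [ 0.002 -0.002 -1.   ] open 0.23 F [ 0.1 -0.2 -2.6]
 delta cm tool before turn [7.54 0.02 0.13]  after turn [7.54 0.01 0.11]  rotvec [ 0.002 -0.002  0.   ]
```

View pics/s17.png

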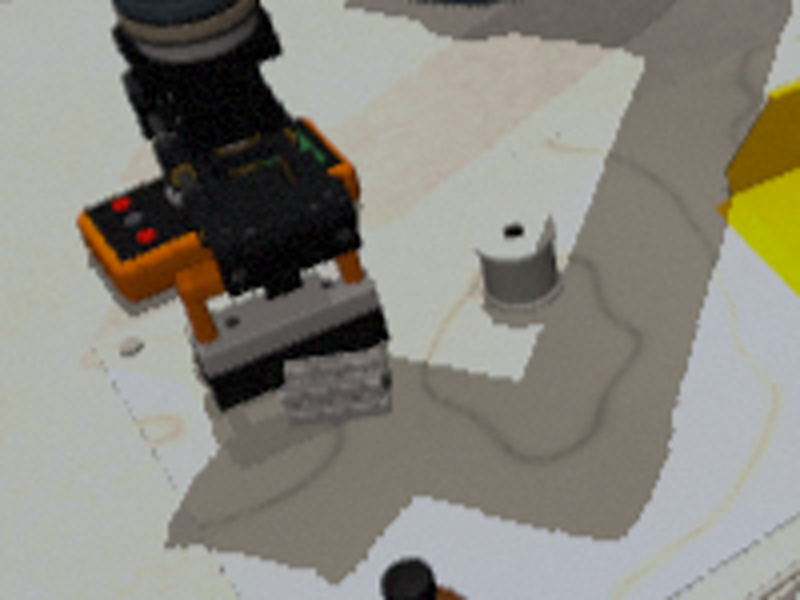

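View pics/w17.png

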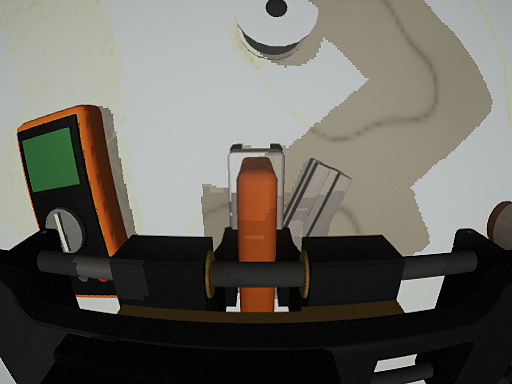

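```bash

python3 -m crank '[[[1,-0.1,0],[0,0,0]],[[1.2,-0.1,0],[0,0,0]],[[1.2,-0.1,0],[0,0,0]],[[1.2,0,0],[0,0,0]],[[1.2,0,0],[0,0,0]],[[1.2,0,0],[0,0,0]],[[1.2,0,0],[0,0,0]],[[1,0,0],[0,0,0]],[[0,0,0],[0,0,0]]]' 1
python3 - <<'E'
from h import *
to(.5,-.315,.078,0)
c=snap("scene"); crop(c,50,150,250,300,4,"s18"); c=snap("wrist","w18")
E
```

```text
time_s: 25.8
position: [0.5162, -0.3117, 0.0789]
tcp_rot: [[1.0, -0.0, 0.002], [-0.0, -1.0, -0.001], [0.002, 0.001, -1.0]]
force: [-0.1, -0.8, -2.5]
opening: 0.226
t25.8 pos [ 0.5162 -0.3117  0.0789] head -0.0 tilt [ 0.002 -0.001 -1.   ] open 0.23 F [-0.1 -0.8 -2.5]
 delta cm tool before turn [-1.62  0.33  0.09]  after turn [-1.62  0.33  0.09]  rotvec [ 0.001 -0.002 -0.   ]
```

View pics/s18.png

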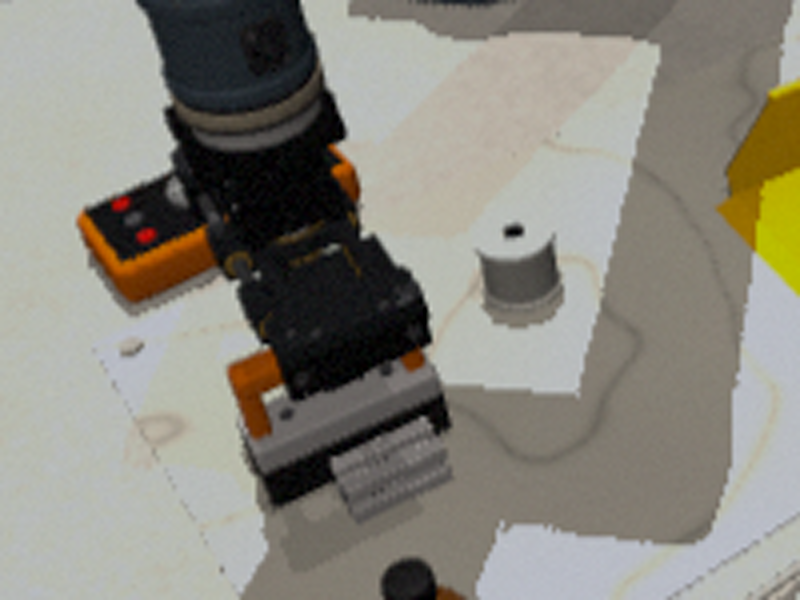

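View pics/w18.png

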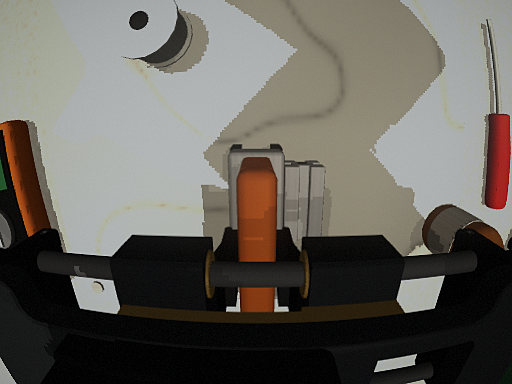

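```bash

python3 -m crank '[[[-2,0,0],[0,0,0]],[[-1,0,-2],[0,0,0]],[[0,0,-4],[0,0,0]],[[0,0,-1],[0,0,0.143]],[[0,0,0],[0,0,0.143]],[[0,0,0],[0,0,0.143]],[[0,0,0],[0,0,0.143]],[[0,0,0],[0,0,0.143]],[[0,0,0],[0,0,0.143]],[[0,0,0],[0,0,0.143]],[[0,0,0],[0,0,0.143]],[[0,0,0],[0,0,0.143]]]' 1
python3 -m crank '[[[0,0,0],[0,0,0.143]],[[0,0,0],[0,0,0.141]],[[3,-1,0],[0,0,0]],[[4,-1.5,0],[0,0,0]],[[3,-1.5,0],[0,0,0]],[[1,-1,0],[0,0,0]],[[0,0,0],[0,0,0]],[[0,0,0],[0,0,0]]]' 1
python3 - <<'E'
from h import *
to(.55,-.42,.078,-90)
c=snap("scene"); crop(c,50,150,250,300,4,"s19"); c=snap("wrist","w19")
E
```

```text
time_s: 27.1
position: [0.4832, -0.3111, 0.1487]
tcp_rot: [[0.273, -0.962, -0.001], [-0.962, -0.273, 0.001], [-0.001, 0.001, -1.0]]
force: [0.4, 0.2, -2.4]
opening: 0.227
time_s: 27.9
position: [0.5326, -0.4202, 0.148]
tcp_rot: [[-0.002, -1.0, -0.002], [-1.0, 0.002, 0.003], [-0.003, 0.002, -1.0]]
force: [0.0, 0.9, -2.9]
opening: 0.226
t27.9 pos [ 0.5326 -0.4202  0.148 ] head -90.1 tilt [-0.002  0.003 -1.   ] open 0.23 F [ 0.   0.9 -2.9]
 delta cm tool before turn [-0.   -1.75  7.  ]  after turn [-0.02 -1.74  7.  ]  rotvec [ 0.002  0.003 -0.002]
```

View pics/s19.png

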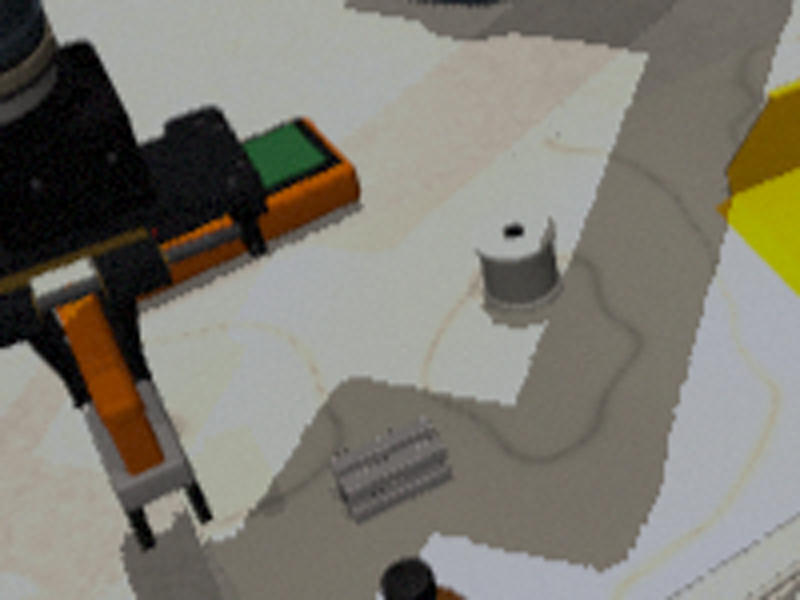

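View pics/w19.png

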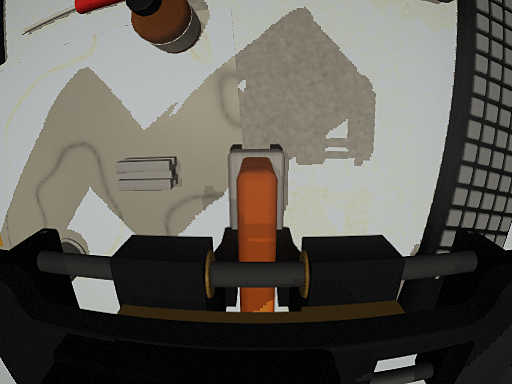

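```bash

python3 - <<'E'
from h import *
c=snap("scene"); print(px(c,147.5,263.8,.03))
E
python3 -m crank '[[[0,-1.7,2],[0,0,0]],[[0,0,3],[0,0,0]],[[0,0,2],[0,0,0]],[[0,0,0],[0,0,0]],[[-1.5,0,0],[0,0,0]],[[-2,0,0],[0,0,0]],[[-2,0,0],[0,0,0]],[[-1.5,0,0],[0,0,0]],[[-1.5,0,0],[0,0,0]],[[-1.5,0,0],[0,0,0]],[[-1.5,0,0],[0,0,0]],[[0,0,0],[0,0,0]]]' 1
python3 - <<'E'
from h import *
to(.55,-.42,.078,-90)
c=snap("scene"); crop(c,70,150,270,300,4,"s20"); c=snap("wrist","w20")
E
```

```text
[ 0.5536121 -0.3022588  0.03     ]
time_s: 29.25
position: [0.5506, -0.3033, 0.0787]
tcp_rot: [[0.001, -1.0, -0.002], [-1.0, -0.001, 0.002], [-0.002, 0.002, -1.0]]
force: [-0.1, -0.1, -2.4]
opening: 0.226
t29.2 pos [ 0.5506 -0.3033  0.0787] head -90.0 tilt [-0.002  0.002 -1.   ] open 0.23 F [-0.1 -0.1 -2.4]
 delta cm tool before turn [11.67  0.06  0.04]  after turn [11.67  0.06  0.07]  rotvec [0.002 0.002 0.001]
```

View pics/s20.png

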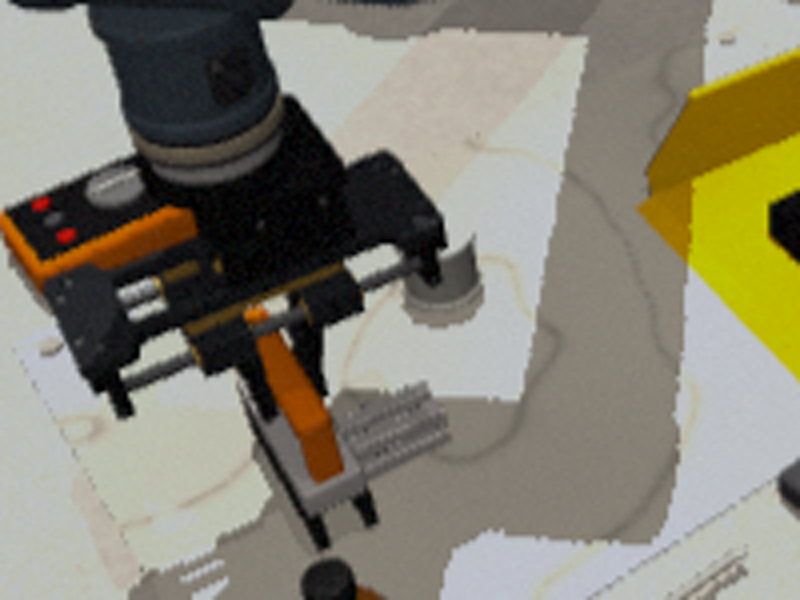

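View pics/w20.png

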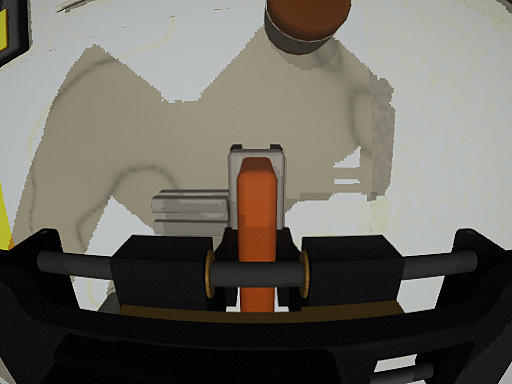

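```bash

python3 -m crank '[[[-1,0,0],[0,0,0]],[[-1.6,0,0],[0,0,0]],[[-1.6,0,0],[0,0,0]],[[-1.6,0,0],[0,0,0]],[[-1.6,0,0],[0,0,0]],[[-1.6,0,0],[0,0,0]],[[-1.6,0,0],[0,0,0]],[[-1.6,0,0],[0,0,0]],[[-1.6,0,0],[0,0,0]],[[-1.6,0,0],[0,0,0]],[[-1.6,0,0],[0,0,0]],[[0,0,0],[0,0,0]]]' 1
python3 - <<'E'
from h import *
to(.55,0,.078,-90)
c=snap("scene"); crop(c,130,140,330,290,4,"s21"); c=snap("wrist","w21")
E
```

```text
time_s: 30.55
position: [0.5505, -0.1335, 0.0786]
tcp_rot: [[0.001, -1.0, -0.002], [-1.0, -0.001, 0.002], [-0.002, 0.002, -1.0]]
force: [0.3, 0.9, -2.0]
opening: 0.224
t30.6 pos [ 0.5505 -0.1335  0.0786] head -89.9 tilt [-0.002  0.002 -1.   ] open 0.22 F [ 0.3  0.9 -2. ]
 delta cm tool before turn [-13.35   0.04   0.08]  after turn [-13.35   0.05   0.06]  rotvec [0.002 0.002 0.001]
```

View pics/s21.png

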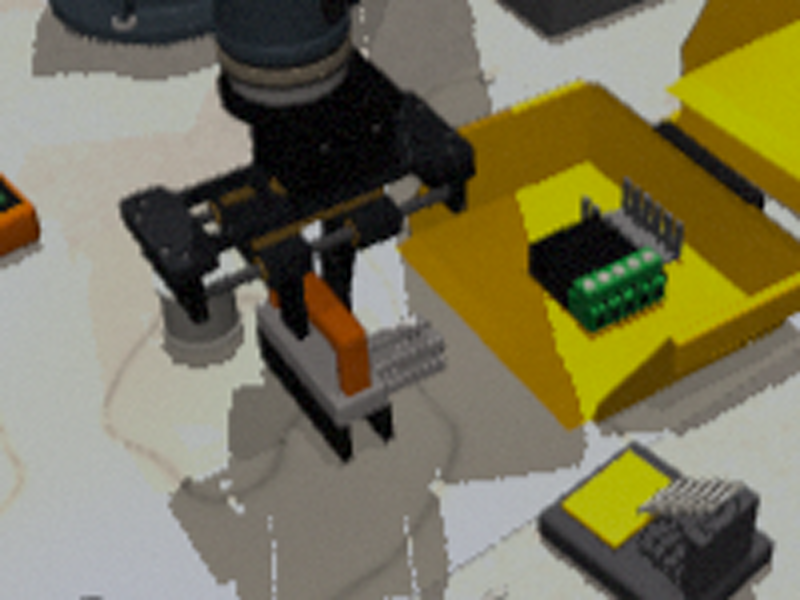

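View pics/w21.png

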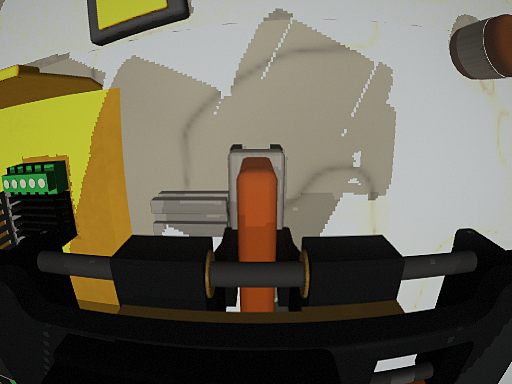

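```bash

python3 -m crank '[[[-1,0,0],[0,0,0]],[[-1.2,0,0],[0,0,0]],[[-1.2,0,0],[0,0,0]],[[-1.2,0,0],[0,0,0]],[[-1.2,0,0],[0,0,0]],[[-1.2,0,0],[0,0,0]],[[-1.2,0,0],[0,0,0]],[[-1.2,0,0],[0,0,0]],[[-1,0,0],[0,0,0]],[[-0.6,0,0],[0,0,0]],[[0,0,0],[0,0,0]]]' 1
python3 - <<'E'
from h import *
to(.55,-.02,.078,-90)
c=snap("scene"); crop(c,160,120,360,270,4,"s22"); c=snap("wrist","w22")
E
```

```text
time_s: 31.75
position: [0.5512, -0.0252, 0.0787]
tcp_rot: [[-0.0, -1.0, -0.001], [-1.0, 0.0, 0.001], [-0.001, 0.001, -1.0]]
force: [-0.4, -0.7, -2.2]
opening: 0.223
t31.8 pos [ 0.5512 -0.0252  0.0787] head -90.0 tilt [-0.001  0.001 -1.   ] open 0.22 F [-0.4 -0.7 -2.2]
 delta cm tool before turn [-0.52  0.12  0.07]  after turn [-0.52  0.12  0.07]  rotvec [ 0.001  0.001 -0.   ]
```

View pics/s22.png

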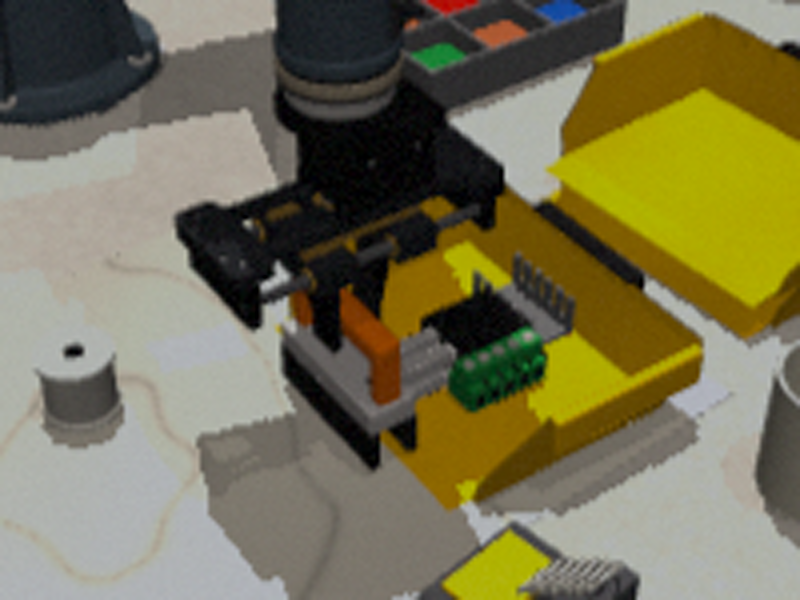

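View pics/w22.png

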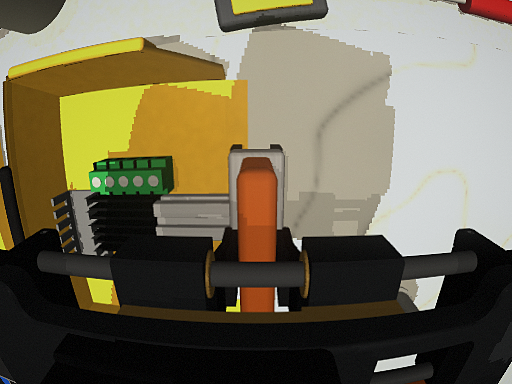

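```bash

python3 -m crank '[[[-0.8,0,0],[0,0,0]],[[-0.8,0,0],[0,0,0]],[[-0.4,0,0],[0,0,0]],[[0,0,0],[0,0,0]],[[1,0,0],[0,0,0]],[[3,0,0],[0,0,0]],[[4,0,0],[0,0,0]],[[4,0,0],[0,0,0]],[[4,0,0],[0,0,0]],[[3,0,0],[0,0,0]],[[0,0,0],[0,0,0]],[[0,0,0],[0,0,0]]]' 1
python3 - <<'E'
from h import *
to(.55,-.02,.078,-90)
c=snap("scene"); crop(c,160,120,360,270,4,"s23"); c=snap("wrist","w23");c=snap("top"); crop(c,130,110,310,245,4.4,"t23")
E
```

```text
time_s: 33.05
position: [0.5505, -0.1968, 0.0784]
tcp_rot: [[-0.004, -1.0, -0.001], [-1.0, 0.004, 0.002], [-0.002, 0.001, -1.0]]
force: [-1.0, 0.2, -3.1]
opening: 0.228
t33.0 pos [ 0.5505 -0.1968  0.0784] head -90.2 tilt [-0.001  0.002 -1.   ] open 0.23 F [-1.   0.2 -3.1]
 delta cm tool before turn [-17.68   0.12   0.08]  after turn [-17.68   0.05   0.04]  rotvec [ 0.001  0.002 -0.004]
```

View pics/s23.png

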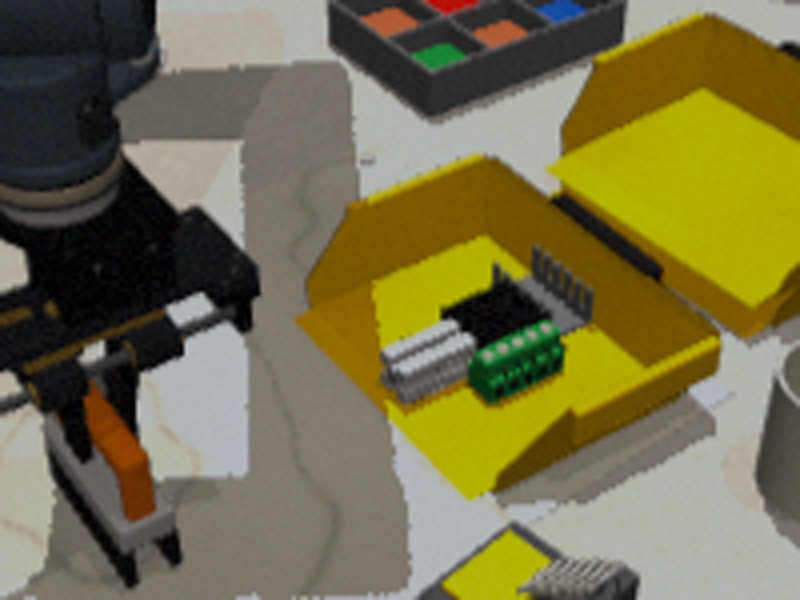

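View pics/t23.png

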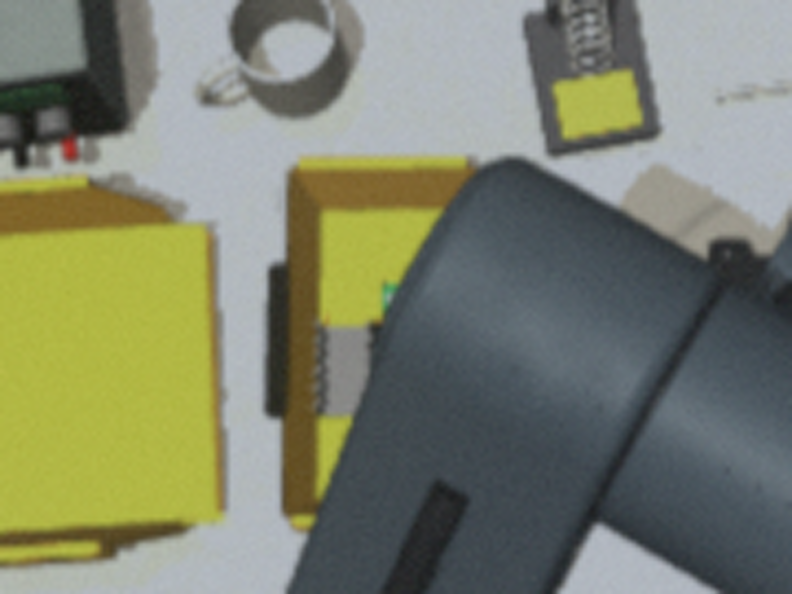

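```bash

python3 - <<'E'
from h import *
c=snap("scene"); f=lambda u,v,z:print(px(c,160+u/4,120+v/4,z).round(3))
f(297,318,0);f(472,497,0)
f(428,352,.034);f(518,347,.036);f(495,308,.032);f(545,300,.01)
to(.45,-.38,.071,-90)
E
```

```text
[0.441 0.001 0.   ]
[ 0.653  0.002 -0.   ]
[0.556 0.036 0.034]
[0.588 0.088 0.036]
[0.543 0.103 0.032]
[0.536 0.154 0.01 ]
t33.2 pos [ 0.5508 -0.1948  0.0786] head -90.0 tilt [-0.001  0.001 -1.   ] open 0.23 F [-0.4  0.3 -3.2]
 delta cm tool before turn [18.52 10.08  0.75]  after turn [18.52 10.08  0.76]  rotvec [0.001 0.001 0.   ]
```

```bash

python3 -m crank '[[[3,0,0],[0,0,0]],[[4.5,0,0],[0,0,0]],[[4.5,0,0],[0,0,0]],[[4.5,0,0],[0,0,0]],[[4,0,0],[0,0,0]],[[0,0,0],[0,0,0]],[[0,0,0],[0,0,0]]]' 1
python3 - <<'E'
from h import *
to(.55,-.02,.078,-90)
c=snap("top"); crop(c,130,120,290,240,5,"t24"); s=snap("scene");crop(s,220,150,350,250,6,"s24")
E
```

```text
time_s: 33.95
position: [0.5508, -0.4009, 0.0783]
tcp_rot: [[-0.002, -1.0, -0.001], [-1.0, 0.002, 0.002], [-0.002, 0.001, -1.0]]
force: [-0.0, 0.4, -2.8]
opening: 0.225
t34.0 pos [ 0.5508 -0.4009  0.0783] head -90.1 tilt [-0.001  0.002 -1.   ] open 0.22 F [-0.   0.4 -2.8]
 delta cm tool before turn [-38.09   0.15   0.09]  after turn [-3.809e+01  8.000e-02  3.000e-02]  rotvec [ 0.001  0.002 -0.002]
```

View pics/t24.png

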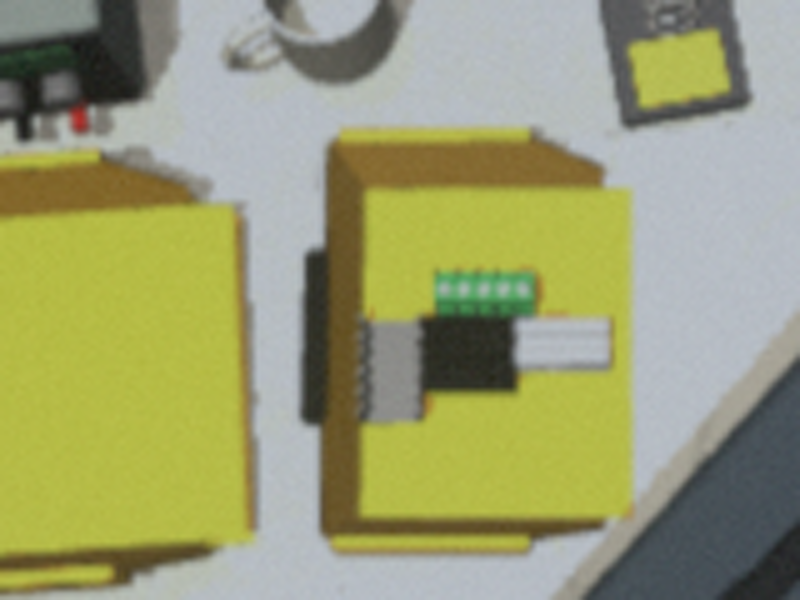

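View pics/s24.png

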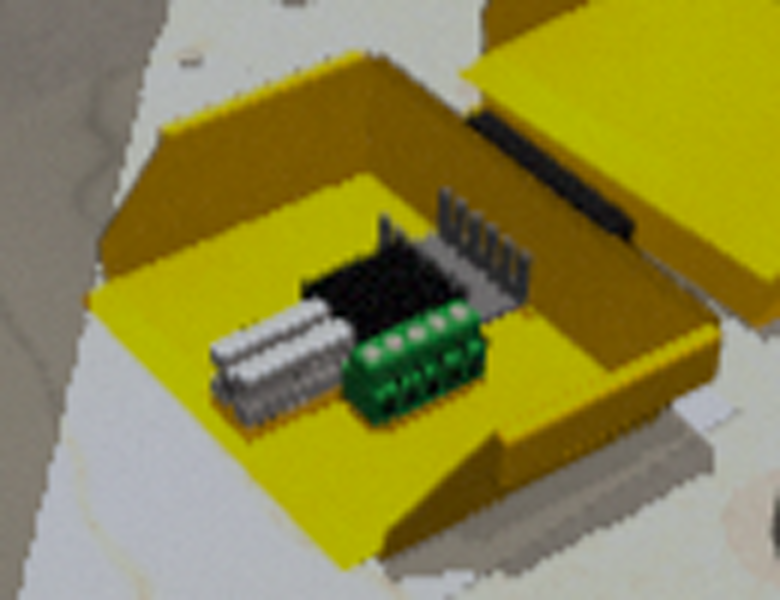

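```bash

python3 - <<'E'
from h import *
c=snap("top"); f=lambda n,u,v,z:print(n,px(c,130+u/5,120+v/5,z).round(4))
f("lip",632,188,0);f("lip",633,515,0);f("prof L",513,343,.034);f("prof R",612,343,.034);f("heat",468,353,.032);f("term",485,290,.036);f("duct",395,370,.008);f("floorback",362,350,.004);f("bar",304,335,.066)
f("heat R top",518,320,.032); f("heat R bot",518,390,.032);f("term R",538,290,.036)
f("stack lip",240,205,.033);f("stack lip",253,540,.033)
E
```

```text
lip [ 0.6552 -0.0054  0.    ]
lip [ 0.4408 -0.0049  0.    ]
prof L [0.5465 0.0704 0.034 ]
prof R [0.5462 0.0079 0.034 ]
heat [0.5405 0.0989 0.032 ]
term [0.5803 0.0882 0.036 ]
duct [0.5338 0.1475 0.008 ]
floorback [0.5477 0.1695 0.004 ]
bar [0.5464 0.1982 0.066 ]
heat R top [0.5616 0.0674 0.032 ]
heat R bot [0.5167 0.0672 0.032 ]
term R [0.5801 0.0546 0.036 ]
stack lip [0.6373 0.2459 0.033 ]
stack lip [0.4225 0.2323 0.033 ]
```

```bash

python3 -m crank '[[[0,0,0.3],[0,0,0]],[[0,0,0.3],[0,0,0]],[[0,0,0.1],[0,0,0]],[[0,0,0.1],[0,0,0]],[[0,0,0],[0,0,0]]]' 1
python3 - <<'E'
from h import *
to(.55,-.4,.0707,-90)
c=snap("scene"); crop(c,30,190,190,310,5,"s25")
E
```

```text
time_s: 34.6
position: [0.5511, -0.4012, 0.0707]
tcp_rot: [[-0.001, -1.0, -0.0], [-1.0, 0.001, 0.0], [-0.0, 0.0, -1.0]]
force: [0.6, 0.7, -3.1]
opening: 0.228
t34.6 pos [ 0.5511 -0.4012  0.0707] head -90.1 tilt [-0.  0. -1.] open 0.23 F [ 0.6  0.7 -3.1]
 delta cm tool before turn [-0.12  0.11  0.  ]  after turn [-0.12  0.11  0.  ]  rotvec [ 0.     0.    -0.001]
```

View pics/s25.png

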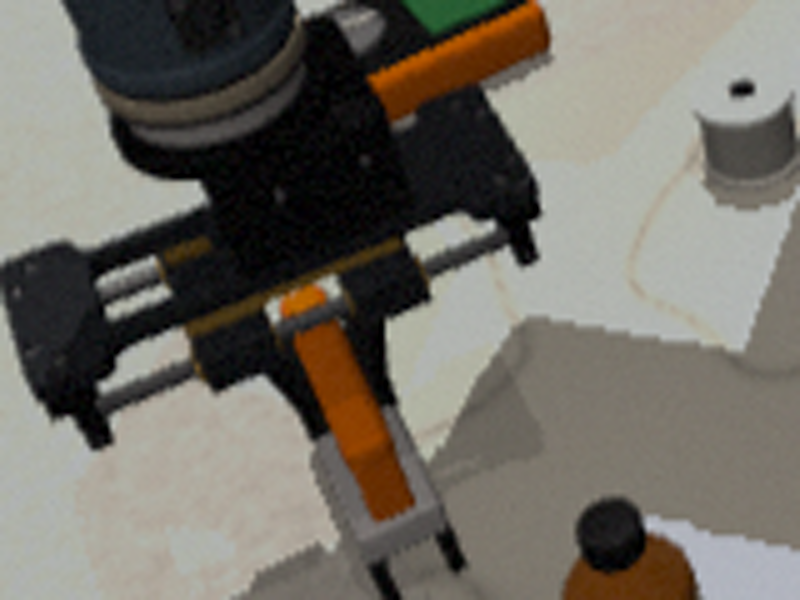

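Still weight in the hand; lower by 1 mm steps.

```bash

python3 -m crank '[[[0,0,0.1],[0,0,0]],[[0,0,0.05],[0,0,0]],[[0,0,0],[0,0,0]]]' 1
python3 -m crank '[[[0,0,0.05],[0,0,0]],[[0,0,0],[0,0,0]]]' 1
```

```text
time_s: 34.95
position: [0.5512, -0.4015, 0.0706]
tcp_rot: [[-0.001, -1.0, 0.001], [-1.0, 0.001, -0.001], [0.001, -0.001, -1.0]]
force: [-1.6, 2.6, 5.3]
opening: 0.226
time_s: 35.15
position: [0.5512, -0.4015, 0.0706]
tcp_rot: [[-0.001, -1.0, 0.001], [-1.0, 0.001, -0.001], [0.001, -0.001, -1.0]]
force: [-1.8, 2.2, 8.3]
opening: 0.223
```

On the bench. Release and retreat straight up.

```bash

python3 -m crank '[[[0,0,0],[0,0,0]],[[0,0,0],[0,0,0]],[[0,0,0],[0,0,0]],[[0,0,0],[0,0,0]],[[0,0,0],[0,0,0]],[[0,0,0],[0,0,0]],[[0,0,0],[0,0,0]],[[0,0,0],[0,0,0]]]' -1
python3 -m crank '[[[0,0,-0.5],[0,0,0]],[[0,0,-1],[0,0,0]],[[0,0,-2],[0,0,0]],[[0,0,-3],[0,0,0]],[[0,0,-4],[0,0,0]],[[0,0,-4],[0,0,0]],[[0,0,-2],[0,0,0]],[[3,3,0],[0,0,0]],[[3,3,0],[0,0,0]],[[3,3,0],[0,0,0]],[[0,0,0],[0,0,0]],[[0,0,0],[0,0,0]]]' -1
python3 - <<'E'
from h import *
to(.55,-.4,.0707,-90)
c=snap("scene","s26"); t=snap("top","t26")
E
```

```text
time_s: 35.95
position: [0.551, -0.4013, 0.0687]
tcp_rot: [[-0.001, -1.0, -0.0], [-1.0, 0.001, 0.0], [-0.0, 0.0, -1.0]]
force: [-1.3, 0.8, 0.2]
opening: 0.87
time_s: 37.15
position: [0.4602, -0.492, 0.2347]
tcp_rot: [[-0.004, -1.0, 0.001], [-1.0, 0.004, -0.0], [0.0, -0.001, -1.0]]
force: [0.6, 0.7, -0.1]
opening: 1.001
t37.1 pos [ 0.4602 -0.492   0.2347] head -90.2 tilt [ 0.001 -0.    -1.   ] open 1.00 F [ 0.6  0.7 -0.1]
 delta cm tool before turn [-9.24 -8.93 16.4 ]  after turn [-9.2  -8.98 16.4 ]  rotvec [-0.001 -0.    -0.004]
```

View pics/s26.png

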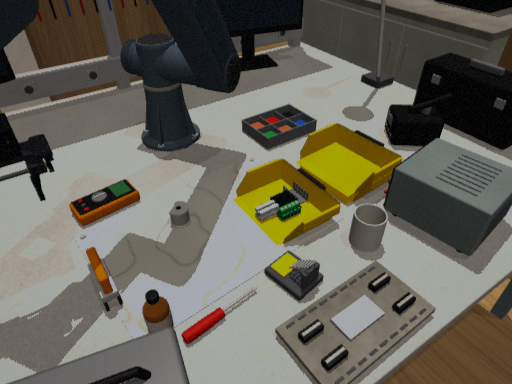

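View pics/t26.png

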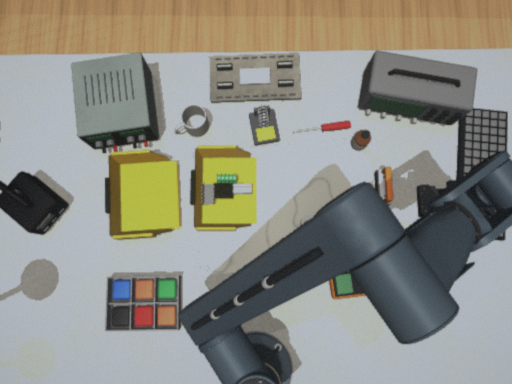

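```bash

python3 - <<'E'
from h import *
c=snap("top"); s=snap("scene"); T=lambda u,v:(130+u/5,120+v/5); S=lambda u,v:(220+u/6,150+v/6)
print("lip near",two(c,T(633,515),s,S(87,298)),"far",two(c,T(632,188),s,S(345,568)))
print("prof rear far top",two(c,T(612,322),s,S(238,378)),"rear near",two(c,T(612,368),s,S(213,345)))
print("prof front near",two(c,T(515,368),s,S(318,303)),"front far",two(c,T(515,320),s,S(350,330)))
crop(c,170,130,290,240,6,"t27")
E
```

```text
lip near [ 0.44185414 -0.00260761  0.0016137 ] far [ 0.65521468 -0.00405907  0.00307116]
prof rear far top [0.56002048 0.00827223 0.03344248] rear near [0.53202436 0.01024441 0.0309311 ]
prof front near [0.53238547 0.07063279 0.02704668] front far [0.56160518 0.06937369 0.03252292]
```

View pics/t27.png

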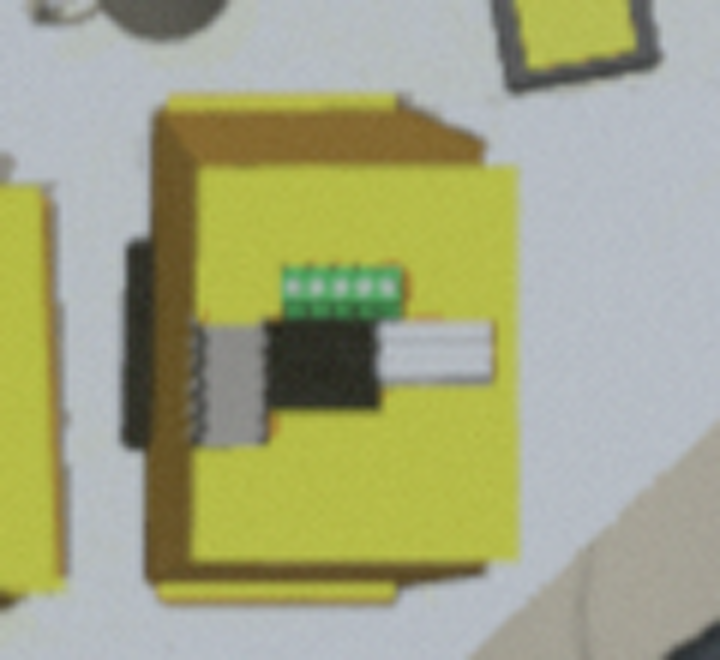

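```bash
python3 -c "
from rig import bot
print(bot.hand_in())"
```

```text
the job is handed in; nothing more can be done
None
```

I handed the job in at about 37 s of the 72 s allowed. By my last checks everything the task asked for was in place, but `hand_in` gives no verdict.

**What I did**
- I lifted the top pan off the stack by its grip bar. It hung about 14° nose-down in the grip, so I pitched the tool to level it before setting it flat in front of the stack.
- I swept the heat sink, terminal strip and duct into the pan in one push. Then I pushed the profile sideways past the solder reel and swept it in too.
- I stood the sweep back on its blades near (0.55, -0.40), clear of the pan, and backed the arm off.

**Last checks**
- **Offcuts:** all four are in the pan. The profile is nearest the lip; its centre is about 43 mm inside by two-view triangulation, against the 30 mm needed. A rougher reading from the scene camera alone gave 35 mm.
- **Pan:** it stands flat. The final push shoved it about 1–2 cm toward the stack, and it touches nothing.
- **Stack:** the two remaining pans look nested and in place. I judged this from the pictures and did not measure their grip bars again.
- **Sweep:** it stands upright on its blades.
- **Bystanders:** all six look unmoved in the last pictures. I did not measure them again. The arm partly hid the meter and the reel in the top view, but both are clear in the scene view.

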